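# Set the rack fence and lay the travel clocks in for test

## Task

Turn the black knob of the clock rack until the fence's black pointer stands level with the red mark. Then bring every travel clock on the bench (two or three) into the rack: each flat on its back in a bay of its own, dial up (the edge of the green mat serves as a low stop for tipping a standing clock over). Leave the fence at its mark and the screwdriver, the jar and the loupe where they are.

Things in the scene. Friction and masses are not known exactly. Their poses are not given: they have to be found in the camera images.
- rack: Fixed clock rack: aluminium plate 4 mm thick, blue walls on it, tops 14 mm above the bench. Origin on the bench; z up, y along the row of bays away from the knob, x from fence to fixed back wall (inner face at x = 45 mm). Dividers 8 mm thick at y = -111, -37, 37, 111 mm, from x = 0 to the wall, leave three bays 66 mm wide centred at y = -74, 0, 74; the fence closes them on the -x side.
- bay0 (a point): First bay (farthest from the knob): mid point of the back wall's inner face at the bay floor (rack frame 45, 74, 4 mm). Axes as the rack's.
- bay1 (a point): Middle bay, likewise (rack frame 45, 0, 4 mm).
- bay2 (a point): Third bay (next to the knob), likewise (rack frame 45, -74, 4 mm).
- knob (a joint): Black bar knob on the rack, upright axis, range 0 to 6.2 rad, grows clockwise seen from above. Each rad moves the fence 6 mm towards the back wall. It stays where left (friction about 0.05 N m).
- knob_grip (a point): On the knob's axis, 41 mm above the bench, at the height to grip: a bar 46 mm long, 14 mm thick, its top 7 mm above this point, standing on a disc 48 mm across whose top is 23 mm below it. The point turns with the knob: its x axis lies along the bar (along the rack's x axis at joint 0).
- fence (a joint): Travel of the brass fence (bar 230 mm long, 10 mm wide, top 14 mm above the bench), in m, 0 to 0.037, growing towards the back wall; driven by the knob only (0.006 x knob). The gap between fence and back wall is 96 mm minus this travel.
- pointer (a point): Tip of the fence's black pointer, over the white scale between bays and knob; level in x with the fence's inner face, rack y = -142 mm.
- mark: Fixed red mark beside the scale, 10 mm wide with a 3 mm tip towards the pointer. Its origin is at its middle and its axes are as the rack's; the fence is set when the pointer's tip is level with it along x. It leaves a gap of 64 to 72 mm between fence and back wall.
- mat: Fixed green bench mat, 130 mm (x) x 380 mm (y), 8 mm thick, origin under its centre on the bench; its x axis points away from the robot.
- mat_edge (a point): Middle of the top of the mat's near (-x) edge, 8 mm above the bench; the edge runs along y. Axes as the mat's.
- clock_red_center (a point): Red travel clock, box 38 mm deep (x) x 56 wide (y) x 60 tall (z), 0.1 to 0.2 kg. Point: its centre. Axes: z up through the top bar, x from dial to back: the round white dial is on the -x face (its thin rim has no contact); the underside is slippery. Starts standing on the bench before the mat's near edge, its back to the edge (within 0.15 rad) and 4 to 26 mm from it. May be absent (None).
- clock_cream_center (a point): Yellow travel clock, box 38 mm deep (x) x 56 wide (y) x 60 tall (z), 0.1 to 0.2 kg. Point: its centre. Axes: z up through the top bar, x from dial to back: the round white dial is on the -x face (its thin rim has no contact); the underside is slippery. Starts standing on the bench before the mat's near edge, its back to the edge (within 0.15 rad) and 4 to 26 mm from it. May be absent (None).
- clock_blue_center (a point): Blue travel clock, box 38 mm deep (x) x 56 wide (y) x 60 tall (z), 0.1 to 0.2 kg. Point: its centre. Axes: z up through the top bar, x from dial to back: the round white dial is on the -x face (its thin rim has no contact); the underside is slippery. Starts standing on the bench before the mat's near edge, its back to the edge (within 0.15 rad) and 4 to 26 mm from it. May be absent (None).
- clock_red: The red clock; origin at the centre of its underside (z axis up when standing).
- clock_cream: The yellow clock, likewise.
- clock_blue: The blue clock, likewise.
- screwdriver: Bystander: orange screwdriver, 150 mm long, lying beyond the mat. Leave alone.
- jar: Bystander: small capped jar, 36 mm across, 40 mm tall. Leave alone.
- loupe: Bystander: black eye loupe, 34 mm across, 26 mm tall, beyond the rack. Leave alone.
Not all that is in view belongs to the job. Several things look just like the clock_blue: the one meant starts farthest from the robot's base.

How it is judged:
On the way, in this order (a step that is already met when the one before it is completed fails the run):
1. the pointer stands level with the red mark (x of pointer in the frame of mark between -0.0025 and 0.0025 m), for 0.2 s.
2. after that, every clock lies on its back in a bay of the rack, dial up (angle between each of clock_red_center, clock_cream_center, clock_blue_center's own x axis and vertical above 3 rad and z of clock_red_center in the frame of rack between 0.02 and 0.026 m and x of clock_red_center in the frame of rack between -0.02 and 0.045 m and y of clock_red_center in the frame of rack between -0.111 and 0.111 m and z of clock_cream_center in the frame of rack between 0.02 and 0.026 m and x of clock_cream_center in the frame of rack between -0.02 and 0.045 m and y of clock_cream_center in the frame of rack between -0.111 and 0.111 m and z of clock_blue_center in the frame of rack between 0.02 and 0.026 m and x of clock_blue_center in the frame of rack between -0.02 and 0.045 m and y of clock_blue_center in the frame of rack between -0.111 and 0.111 m), for 0.2 s.
At the end, for the whole second after the job is handed in: The pointer is within 2.5 mm of the mark along the rack's x; every clock present lies flat on the floor of a bay between back wall and fence (its centre 23 mm, within 3 mm, above the bench), dial up within 0.14 rad, at rest (all of step 1 and all of step 2 and linear speed of each of clock_red, clock_cream, clock_blue below 0.02 m/s); the robot touches nothing.
It fails at once if the screwdriver is moved by more than 30 mm (distance of screwdriver from where it was at the start of the episode above 0.03 m).
It fails at once if the jar is moved by more than 30 mm (distance of jar from where it was at the start of the episode above 0.03 m).
It fails at once if the loupe is moved by more than 30 mm (distance of loupe from where it was at the start of the episode above 0.03 m).
Of clock_red, clock_cream, clock_blue only 2 to 3 are there at a start; the rules pass over those that are not, and their reading is None.
At some moment in a run one of clock_red, clock_cream, clock_blue may be knocked a few centimetres aside while the robot is not near it.
Once in a run the grip may slacken for a moment while it holds something.
It also fails if it takes over 210 s, if anything falls off the work surface, if the arm or the gripper's body presses on something with over 40 N, if the wrist force passes 120 N, or if a joint passes its speed limit or range.

## Robot

A 6-joint arm with a two-finger parallel gripper is mounted at the origin on the work surface. World frame = base frame: x ahead of the robot, y to its left, z up, the work surface at z = 0. Lengths are in m, angles in rad, forces in N, time in s.
With the tool pointing down it reaches from about 0.4 to 0.925 m from the base axis. Payload 12.5 kg.
Tool frame: the origin (TCP) lies on the centre line of the jaws, within the pads' length; the fingertips stand 19 mm ahead of it and the grasp point (between the pads) is the TCP (env.tip_reach is the distance from the TCP to the fingertips, in m); y points along the fingers, z is the direction in which the jaws open and shut, and the axes are right-handed (so a half turn about y gives the same grasp; the last joint's range is limited). The gripper opens to 95 mm and grips with 3 to 60 N. Pads are 20 mm wide; open, the fingers measure 119 mm over their backs; the gripper's body (75 mm by 180 mm) begins 59 mm behind the grasp point.
Start: joints at [1.067, 0.491, 1.559, -0, 1.092, -0.106], TCP at [0.242, 0.576, 0.195] pointing down, gripper open.
Joint ranges: [-3.1, 3.1], [-0.84, 2.19], [0.05, 2.79], [-1.13, 4.28], [0.06, 2.93], [-2.69, 2.69]. Speed limits (rad/s): [2.22, 2.22, 2.79, 3.14, 3.14, 3.14].

## Interface

Orientations are given as a rotation vector (axis times angle).
In Python, from plant import env gives the robot as it stands.
- The arm moves only by the shell command python3 -m pendant 'ROWS' [OPENING]. ROWS is JSON, one flat list of numbers, 4 for each row, row after row: the shift along the tool's x, y, z normalised to -1 to 1, where 1 is 250 mm, then the turn about the tool's y normalised to -1 to 1, where 1 is 0.5 rad. A call has 1 to 8 rows; each row is the pose to reach, as a shift and turn from the pose commanded when the call began, along the tool's axes at that moment; what a row does not reach only later rows make up. A row lasts 1/10 s, in which the tool goes at most 50 mm and 8.59 degrees, less where a joint would pass 70% of its speed; a pose out of reach is approached as far as the arm can. A call with a number of a shift or a turn outside -1 to 1 is refused whole. A call with a gripper value outside its range is refused whole. OPENING is the finger opening in mm, from 0 to 95.1, set as the call begins (- or left out, the last holds). The fingers move at their own pace and stop on an object; the grip force is fixed at half the most. Time passes only in rows, so rows that repeat a pose let the fingers close. It gives the time, the measured TCP pose, the force and the opening at its end, in the units of the state.
- env.read_state(): the state, without advancing time (a new reading comes with each control period).
- env.read_camera(name): name is "scene" or "top" or "wrist"; returns a dict with "pixels" (400x640x3 uint8, blue, green, red), "depth" (400x640 float32, m along the optical axis (not along the pixel's ray), 0 where there is no reading), "vfov" (degrees; the focal length in pixels is half the picture's height over the tangent of half this angle, whatever the lens; pixels are square), "cx", "cy" (the principal point, pixels), "k1" (the pictures are not rectified: a ray, as slopes to the right and down, at radius r is drawn at 1 + k1 r^2 times it, then the intrinsics apply), "position" and "attitude" of the camera in the world; the wrist camera has in their place "mount" (4x4, takes a point from camera to tool coordinates, whose origin is the TCP and whose axes are the tool frame's). Camera axes: x right, y down, z forward; pixel columns grow to the right and rows downward; lengths in m; the calibration is good to about 2 mm. A picture is of the moment at which its call begins: read the wrist's pose just before it.
- env.job_done(): hands the job in, once; it reports no verdict.
The state is a dict: "clock": time; "joint_positions": joint angles; "qd": joint speeds; "effort": joint torques, N m; "tool_pos": TCP position; "tool_rot": TCP orientation; "ft_force": force on the tool from outside, world axes, zero at the start; "ft_torque": the same for the moment, N m; "finger_gap": opening from 0.0 (shut) to 1.0 (fully open).
Only numpy, scipy, OpenCV 4.12 (cv2) and the standard library are available. Lean on these libraries where they do the work, as an engineer would, in place of code of your own. Each camera call takes 0.05 s, during which the arm holds its last target. There are 200 camera calls.

## Working session

There is one attempt and no reset: what is moved stays moved. The work goes in short steps, Python scripts to look and compute and a shell command to move; the robot and the scene stay as the last step left them, time stands still between calls to the robot, and variables do not carry over. Pictures are saved under pics/ and viewed, about 12 in all and at most 16, crops included, and the job is handed in when it is done.

```bash
ls; mkdir -p pics
cat > h.py <<'E'
import numpy as np, cv2
from scipy.spatial.transform import Rotation as R
from plant import env
def pose():
    s=env.read_state(); return np.array(s["tool_pos"]),R.from_rotvec(s["tool_rot"]).as_matrix()
def shot(n,save=None):
    p,M=pose(); c=env.read_camera(n)
    if n=="wrist":
        T=np.eye(4);T[:3,:3]=M;T[:3,3]=p; c["T"]=T@np.array(c["mount"])
    else:
        T=np.eye(4);a=np.array(c["attitude"]);T[:3,:3]=a if a.shape==(3,3) else R.from_rotvec(a).as_matrix();T[:3,3]=c["position"];c["T"]=T
    if save: cv2.imwrite("pics/%s.png"%save,c["pixels"])
    return c
def K(c):
    h=c["pixels"].shape[0];f=h/2/np.tan(np.radians(c["vfov"])/2)
    return np.array([[f,0,c["cx"]],[0,f,c["cy"]],[0,0,1.]]),np.array([c["k1"],0,0,0,0.])
def rays(c,uv):
    k,d=K(c);q=cv2.undistortPoints(np.array(uv,float).reshape(-1,1,2),k,d).reshape(-1,2)
    return np.c_[q,np.ones(len(q))]
def onz(c,uv,z):
    r=rays(c,uv)@c["T"][:3,:3].T;o=c["T"][:3,3]
    return o+r*((z-o[2])/r[:,2])[:,None]
def ondepth(c,uv):
    uv=np.array(uv).reshape(-1,2);r=rays(c,uv);d=c["depth"][uv[:,1].astype(int),uv[:,0].astype(int)]
    return (r*d[:,None])@c["T"][:3,:3].T+c["T"][:3,3]
def proj(c,P):
    k,d=K(c);Q=(np.atleast_2d(P)-c["T"][:3,3])@c["T"][:3,:3]
    return cv2.projectPoints(Q,np.zeros(3),np.zeros(3),k,d)[0].reshape(-1,2)
E
python3 - <<'E'
from h import *
for n in("scene","top"):
    c=shot(n,n+"0"); print(n,c["vfov"],c["cx"],c["cy"],c["k1"],c["position"],c["attitude"],c["T"][:3,2])
c=shot("wrist");print(c["mount"],c["vfov"]);print(env.read_state())
E
```

```text
pics
scene 42.80669914507502 322.2196426827584 204.3564534739786 -0.011201174886065982 [ 1.5010447  -0.22528711  0.74977902] [-1.76560651 -1.47477721  0.73868732] [-0.79550418  0.15856726 -0.5848329 ]
top 44.89413231455866 327.0389932470334 202.7734623104782 0.044790332295297684 [ 0.3166488  -0.02347757  1.10278078] [-2.04911231  2.14925592 -0.26327384] [ 0.23577013 -0.01673522 -0.97166475]
[[-3.34619659e-04  9.63586109e-01  2.67398016e-01 -7.64639905e-02]
 [ 7.41604484e-04 -2.67397718e-01  9.63585964e-01 -1.89387602e-01]
 [ 9.99999669e-01  5.20738374e-04 -6.25123246e-04 -9.97567678e-04]
 [ 0.00000000e+00  0.00000000e+00  0.00000000e+00  1.00000000e+00]] 68.43836715790239
{'clock': 0.15, 'joint_positions': array([ 1.06736725e+00,  4.91390325e-01,  1.55931259e+00,  7.03553358e-06,
        1.09169327e+00, -1.05596395e-01]), 'qd': array([-0.00116003, -0.00216799, -0.0022584 ,  0.00149596, -0.00342449,
        0.00153797]), 'effort': array([ 1.44660091e-03, -6.12898850e+01, -2.58279330e+01,  6.92933681e-02,
        4.73061099e-02, -6.84948213e-05]), 'tool_pos': array([0.2420201 , 0.57603001, 0.19461403]), 'tool_rot': array([-1.54893951,  0.31231431, -0.31192438]), 'ft_force': array([-0.90494055, -0.09721847, -0.43834185]), 'ft_torque': array([ 0.01021933,  0.03206931, -0.00412985]), 'finger_gap': 1.0005787904564711}
```

View pics/top0.png

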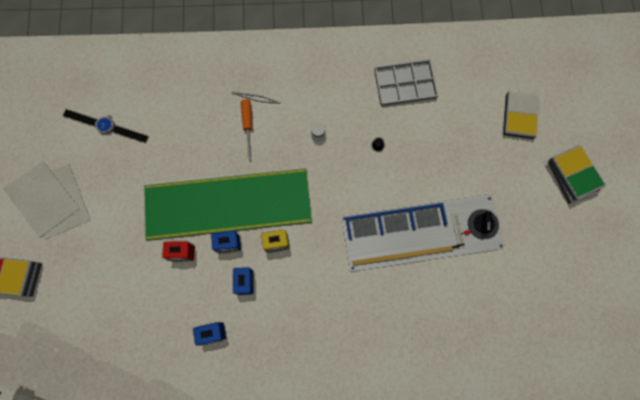

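View pics/scene0.png

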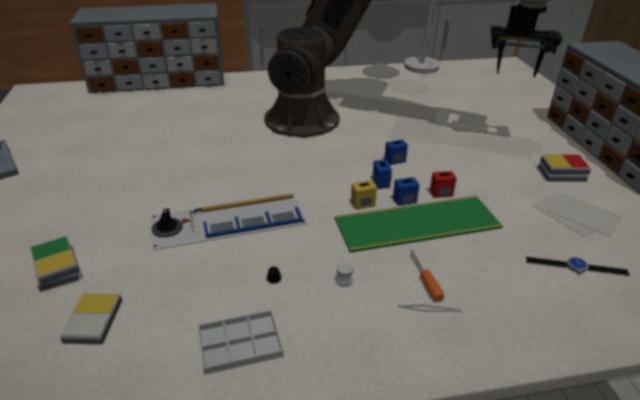

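```bash
cat > m.py <<'E'
from h import *
def big(mask,mn=30):
    n,l,s,ce=cv2.connectedComponentsWithStats(mask.astype(np.uint8)); return [(l==i).astype(np.uint8) for i in range(1,n) if s[i,4]>mn]
def hsv(c): 
    h=cv2.cvtColor(c["pixels"],cv2.COLOR_BGR2HSV).astype(int); return h[...,0],h[...,1],h[...,2]
def masks(c):
    h,s,v=hsv(c);d=dict(red=((h<8)|(h>172))&(s>150)&(v>50),cream=(h>18)&(h<32)&(s>150)&(v>90),blue=(h>105)&(h<130)&(s>150)&(v>40),green=(h>50)&(h<80)&(s>120)&(v>40));return d
E
python3 - <<'E'
from m import *
c=shot("top")
for k,m in masks(c).items():
    for b in big(m):
        ys,xs=np.nonzero(b);uv=np.c_[xs,ys].astype(float)
        P=ondepth(c,uv);z=P[:,2]
        top=P[z>np.percentile(z,95)-.012]
        r=cv2.minAreaRect((top[:,:2]*1000).astype(np.float32))
        print(k,len(xs),uv.mean(0).round(),"zmax %.3f"%np.percentile(z,95),np.round(r[0],1),np.round(r[1],1),round(r[2],1))
img=c["pixels"][170:290,330:520];cv2.imwrite("pics/rack0.png",cv2.resize(img,None,fx=4,fy=4,interpolation=cv2.INTER_CUBIC))
print(onz(c,[[350,269],[501,246],[490,198],[345,217]],0.004).round(4)); print(onz(c,[[482,223]],.048))
E
```

```text
red 370 [176. 250.] zmax 0.063 [416.2 141.9] [383.2  47.2] 66.0
cream 525 [522. 123.] zmax 0.025 [ 753.1 -514.6] [67.8 49.1] 77.6
cream 591 [573. 161.] zmax 0.047 [ 500.9 -324.4] [ 52.5 703.7] 27.2
cream 334 [274. 239.] zmax 0.063 [410.4  43.9] [224.2  55.4] 21.8
cream 247 [402. 255.] zmax 0.017 [ 425.3 -154. ] [ 80.1 330. ] 26.1
cream 731 [ 12. 276.] zmax 0.049 [385.6 318.4] [697.4  67.3] 79.4
blue 105 [104. 124.] zmax 0.017 [557.8 238.3] [711.3  28.1] 45.1
blue 285 [398. 215.] zmax 0.017 [ 485.7 -132.8] [150.2 373.5] 35.2
blue 366 [225. 240.] zmax 0.063 [426.6  85.5] [304.7  54.7] 54.9
blue 397 [243. 281.] zmax 0.063 [379.8  68.7] [216.4  55.6] 70.0
blue 403 [208. 333.] zmax 0.063 [317.5 112.5] [ 35.6 269.6] 7.2
green 582 [585. 181.] zmax 0.048 [ 474.4 -335. ] [ 47.5 696.8] 23.0
green 7695 [226. 203.] zmax 0.011 [477.  178.3] [346.4 381.8] 3.8
[[ 0.427  -0.0868  0.004 ]
 [ 0.4635 -0.4332  0.004 ]
 [ 0.5768 -0.4229  0.004 ]
 [ 0.5474 -0.0824  0.004 ]]
[[ 0.51043784 -0.38206779  0.048     ]]
```

View pics/rack0.png

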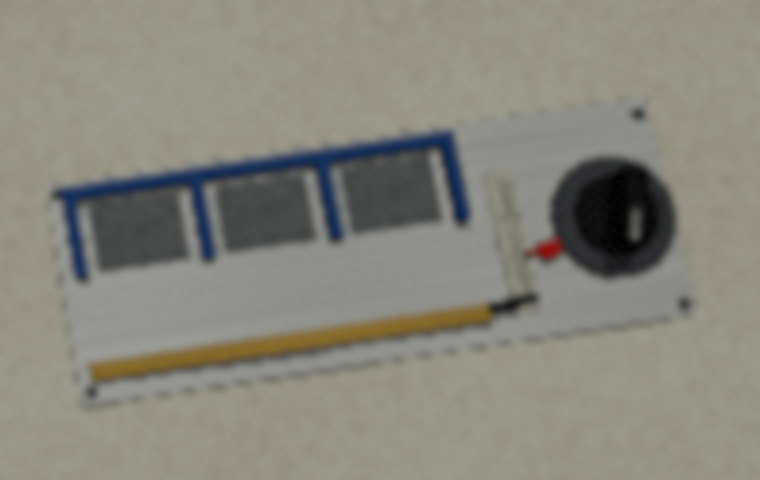

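```bash
cat >> h.py <<'E'
def go(x,y,z,yaw=None,half=True):
    """yaw: world angle of tool z (jaw direction); prints normalised row and rows needed"""
    p,M=pose(); d=M.T@(np.array([x,y,z])-p)/.25
    a=np.arctan2(M[1,2],M[0,2]); t=0
    if yaw is not None:
        t=yaw-a; t=(t+np.pi/2)%np.pi-np.pi/2 if half else (t+np.pi)%(2*np.pi)-np.pi
        t=-t
    print("row",d.round(4),"turn",round(t/.5,3),"| rows",round(max(np.linalg.norm(d)*5,abs(t)/.15),1),"yaw now %.3f j6 %.2f"%(a,env.read_state()["joint_positions"][5]))
E
python3 - <<'E'
from h import *
p,M=pose();print(M.round(3))
go(.40,-.2,.35,0)
E
```

```text
[[ 0.922 -0.     0.387]
 [-0.387 -0.001  0.922]
 [-0.    -1.    -0.001]]
row [ 1.7851 -0.6197 -2.6176] turn 2.346 | rows 16.1 yaw now 1.173 j6 -0.11
```

Run:
```python
from h import *
go(.45,-.23,.22,1.676)
```

```text
row [ 2.016  -0.0997 -2.6504] turn -1.006 | rows 16.7 yaw now 1.173 j6 -0.11
```

Run:
```python
from h import *
go(.45,.17,.22)
```

```text
row [ 1.3962 -0.1006 -1.1753] turn 0.0 | rows 9.1 yaw now 1.173 j6 -0.11
```

```bash
python3 -m pendant '[0.7,-0.05,-0.59,0, 0.7,-0.05,-0.59,0, 0.7,-0.05,-0.59,0, 0.7,-0.05,-0.59,0, 0.7,-0.05,-0.59,0]' 95; python3 -m pendant '[0.7,-0.05,-0.59,0, 0.7,-0.05,-0.59,0, 0.7,-0.05,-0.59,0, 0.7,-0.05,-0.59,0, 0.7,-0.05,-0.59,0]';python3 - <<'E'
from h import *
go(.45,-.23,.22,1.676)
E
```

```text
clock: 0.7
tool_pos: [0.3472, 0.3698, 0.2078]
tool_rot: [-1.548, 0.313, -0.313]
ft_force: [0.2, -0.3, -0.5]
finger_gap: 0.996
clock: 1.2
tool_pos: [0.4516, 0.1659, 0.2203]
tool_rot: [-1.548, 0.313, -0.314]
ft_force: [-0.0, 0.6, 0.1]
finger_gap: 1.003
row [ 6.1010e-01  1.4000e-03 -1.4615e+00] turn -1.009 | rows 7.9 yaw now 1.171 j6 -0.96
```

```bash
python3 -m pendant '[0.3,0,-0.73,-0.5, 0.3,0,-0.73,-0.5, 0.3,0,-0.73,-0.5, 0.3,0,-0.73,-0.5, 0.3,0,-0.73,-0.5]';python3 - <<'E'
from h import *
go(.45,-.23,.22,1.676)
E
```

```text
clock: 1.7
tool_pos: [0.4488, -0.0327, 0.22]
tool_rot: [-1.568, 0.119, -0.12]
ft_force: [0.5, -0.2, -0.8]
finger_gap: 1.0
row [ 1.245e-01  6.000e-04 -7.793e-01] turn -0.515 | rows 3.9 yaw now 1.419 j6 -1.64
```

```bash
python3 -m pendant '[0.125,0,-0.78,-0.515, 0.125,0,-0.78,-0.515, 0.125,0,-0.78,-0.515, 0.125,0,-0.78,-0.515, 0.125,0,-0.78,-0.515, 0.125,0,-0.78,-0.515]';python3 - <<'E'
from h import *
go(.45,-.23,.22,1.676)
c=shot("wrist","wr1")
E
```

```text
clock: 2.3
tool_pos: [0.451, -0.2267, 0.2196]
tool_rot: [-1.568, -0.084, 0.085]
ft_force: [-0.5, 1.4, 0.2]
finger_gap: 1.0
row [-0.0054 -0.0018 -0.0126] turn 0.005 | rows 0.1 yaw now 1.678 j6 -2.28
```

View pics/wr1.png

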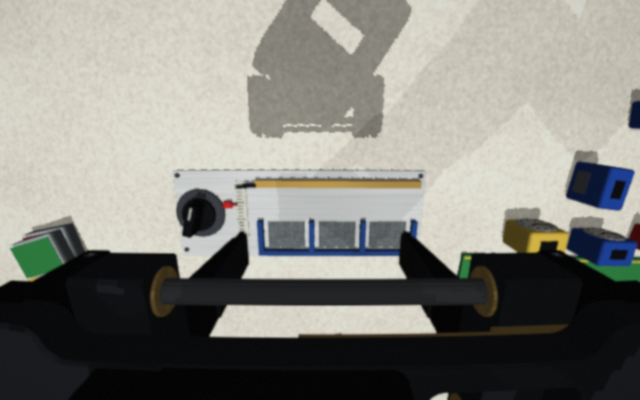

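Run:
```python
from m import *
c=shot("wrist")
img=c["pixels"][160:265,165:430];cv2.imwrite("pics/rack1.png",cv2.resize(img,None,fx=3,fy=3,interpolation=cv2.INTER_CUBIC))
m=masks(c)
b=max(big(m["blue"][:, :430]),key=lambda b:b.sum());ys,xs=np.nonzero(b)
print(len(xs),xs.min(),xs.max(),ys.min(),ys.max())
P=onz(c,np.c_[xs,ys],.014)*1000
r=cv2.minAreaRect(P[:,:2].astype(np.float32));print(r,cv2.boxPoints(r).round(1))
f=max(big(m["cream"][150:210,230:440]),key=lambda b:b.sum());ys,xs=np.nonzero(f);ys+=150;xs+=230
P=onz(c,np.c_[xs,ys],.014)*1000
r=cv2.minAreaRect(P[:,:2].astype(np.float32));print(r,cv2.boxPoints(r).round(1))
r=[b for b in big(m["red"],10)]
for b in r:
    ys,xs=np.nonzero(b);print("red",xs.min(),xs.max(),ys.min(),ys.max(),len(xs))
```

```text
969 257 399 221 254
((531.0390014648438, -209.01431274414062), (51.04460906982422, 205.7548065185547), 6.146141052246094) [[ 494.6 -109.5]
 [ 516.7 -314. ]
 [ 567.4 -308.6]
 [ 545.4 -104. ]]Traceback (most recent call last):
  File "<stdin>", line 9, in <module>
ValueError: max() iterable argument is empty
```

View pics/rack1.png

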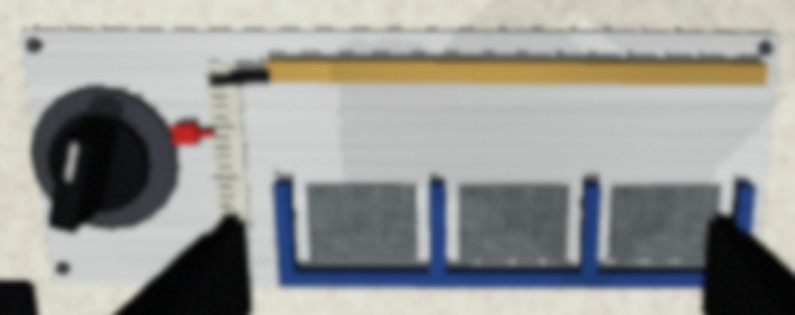

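```bash
cat > rk.py <<'E'
from m import *
def crop(u,v): return [u/3+165-.33,v/3+160-.33]
E
python3 - <<'E'
from rk import *
c=shot("wrist")
def q(n,u,v,z): print(n,(onz(c,[crop(u,v)],z)[0]*1000).round(1)); return onz(c,[crop(u,v)],z)[0]*1000
A=q("divL front",276,181,14e-3);B=q("divR front",753,181,14e-3)
C=q("div mid1 front",438,179,14e-3);D=q("div mid2 front",592,179,14e-3)
q("wall in L",362,266,14e-3);q("wall in M",510,266,14e-3);q("wall in R",655,266,14e-3)
q("fence in L",270,82,14e-3);q("fence in R",764,82,14e-3);q("fence in M",512,82,14e-3)
q("ptr",211,79,14e-3);q("mark tip",212,132,14e-3);q("mark tip6",212,132,6e-3)
q("knob disc c",105,157,.018)
k=q("knob bar centre?",80,172,.048)
m=[ (72,160)]
ct=shot("top")
print("top: ptr",onz(ct,[[330+535/4,170+297/4]],.014),"mark",onz(ct,[[330+528/4,170+254/4]],.01),"disc",onz(ct,[[330+613/4,170+216/4]],.018))
print(ondepth(c,[crop(70,150),crop(100,115),crop(105,210),crop(190,133),crop(225,77),crop(500,72),crop(500,275)]))
E
```

```text
divL front [ 515.8 -313.5   14. ]
divR front [491. -89.  14.]
div mid1 front [ 506.3 -237.4   14. ]
div mid2 front [ 498.3 -165.2   14. ]
wall in L [ 554.6 -269.7   14. ]
wall in M [ 546.7 -198.3   14. ]
wall in R [ 539.  -128.2   14. ]
fence in L [ 468.3 -318.6   14. ]
fence in R [443.3 -93.2  14. ]
fence in M [ 456.2 -208.4   14. ]
ptr [ 469.8 -345.8   14. ]
mark tip [ 495.1 -344.5   14. ]
mark tip6 [ 497.5 -346.8    6. ]
knob disc c [ 511.6 -393.3   18. ]
knob bar centre? [ 509.2 -392.1   48. ]
top: ptr [[ 0.46984251 -0.34651214  0.014     ]] mark [[ 0.49520837 -0.34661409  0.01      ]] disc [[ 0.51351286 -0.39479825  0.018     ]]
[[ 0.49970436 -0.39651497  0.04772091]
 [ 0.4926871  -0.39733703  0.01381784]
 [ 0.53823685 -0.39361924  0.0175812 ]
 [ 0.4975489  -0.35566978  0.01120541]
 [ 0.47051766 -0.34197212  0.0042297 ]
 [ 0.45236281 -0.21432868  0.01287271]
 [ 0.55214841 -0.20255449  0.01344745]]
```

Run:
```python
from rk import *
for n in ("wrist","top"):
    c=shot(n)
    u0,v0=proj(c,[[.512,-.393,.03]])[0].astype(int)
    g=np.mgrid[v0-40:v0+40,u0-40:u0+40].reshape(2,-1)[::-1].T
    P=ondepth(c,g);P=P[(np.hypot(P[:,0]-.512,P[:,1]+.393)<.05)&(P[:,2]>.043)&(P[:,2]<.055)]
    r=cv2.minAreaRect((P[:,:2]*1000).astype(np.float32));w,v=np.linalg.eigh(np.cov(P[:,:2].T));d=v[:,1]*np.sign(v[0,1])
    print(n,len(P),P.mean(0),r,"ang",np.arctan2(d[1],d[0]),np.sqrt(w)*np.sqrt(12))
```

```text
wrist 332 [ 0.51495324 -0.39747752  0.04709231] ((515.3772583007812, -398.1231994628906), (13.842839241027832, 44.05348205566406), 78.76322174072266) ang -0.19208543648513804 [0.01334404 0.04471559]
top 0 [nan nan nan] ((0.0, 0.0), (0.0, 0.0), 0.0) ang nan [nan nan]
  avg = a.mean(axis, **keepdims_kw)
  ret = um.true_divide(
<stdin>:7: RuntimeWarning: Degrees of freedom <= 0 for slice
  c *= np.true_divide(1, fact)
  c *= np.true_divide(1, fact)
<stdin>:8: RuntimeWarning: Mean of empty slice.
```

Run:
```python
from h import *
go(.515,-.398,.10,1.37)
```

```text
row [ 0.1758  0.4809 -0.7167] turn 0.624 | rows 4.4 yaw now 1.682 j6 -2.28
```

```bash
python3 -m pendant '[0.175,0.3,-0.717,0.624, 0.175,0.3,-0.717,0.624, 0.175,0.3,-0.717,0.624, 0.175,0.3,-0.717,0.624, 0.175,0.48,-0.717,0.624, 0.175,0.48,-0.717,0.624]' 40;python3 - <<'E'
from h import *
go(.515,-.398,.041,1.37)
c=shot("wrist","wr2")
E
```

```text
clock: 3.2
tool_pos: [0.5124, -0.3976, 0.0947]
tool_rot: [-1.559, 0.165, -0.153]
ft_force: [-0.3, 0.8, 0.0]
finger_gap: 0.554
row [ 0.012   0.2146 -0.0008] turn -0.004 | rows 1.1 yaw now 1.368 j6 -2.13
```

```bash
python3 -m pendant '[0.011,0.1,0,0, 0.011,0.21,0,0, 0.011,0.21,0,0, 0.011,0.21,0,0]' 40; python3 -m pendant '[0,0,0,0, 0,0,0,0, 0,0,0,0, 0,0,0,0]' 0
```

```text
clock: 3.65
tool_pos: [0.5178, -0.3997, 0.0499]
tool_rot: [-1.566, 0.157, -0.159]
ft_force: [0.4, 0.5, -0.1]
finger_gap: 0.424
clock: 4.05
tool_pos: [0.5171, -0.4002, 0.0481]
tool_rot: [-1.565, 0.158, -0.159]
ft_force: [0.1, 0.6, -0.5]
finger_gap: 0.14
```

```bash
python3 -m pendant '[0,0,0,0.25, 0,0,0,0.5, 0,0,0,0.75, 0,0,0,1, 0,0,0,1]'
python3 - <<'E'
from h import *
go(.515,-.398,.041)
E
```

```text
clock: 4.55
tool_pos: [0.5169, -0.4001, 0.0476]
tool_rot: [-1.5, 0.551, -0.551]
ft_force: [-0.5, -0.6, -0.1]
finger_gap: 0.004
row [-0.0113  0.0263  0.0014] turn 0.0 | rows 0.1 yaw now 0.867 j6 -1.63
```

Run:
```python
from h import *
c=shot("scene")
u,v=proj(c,[[.515,-.398,.04]])[0].astype(int);print(u,v)
a=cv2.resize(c["pixels"][v-60:v+40,u-80:u+80],None,fx=4,fy=4,interpolation=cv2.INTER_CUBIC)
cv2.imwrite("pics/k1.png",a)
```

```text
164 214
```

View pics/k1.png

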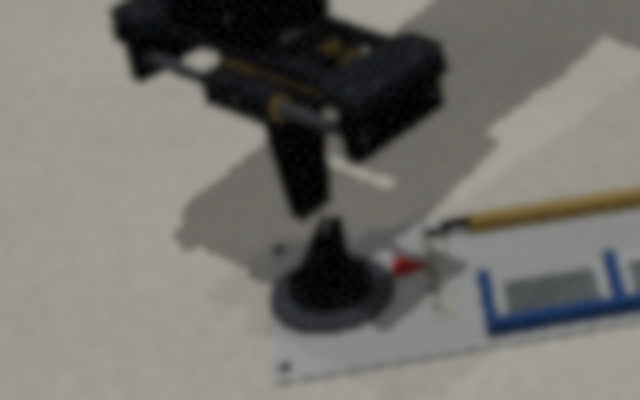

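Run:
```python
from h import *
p,M=pose();print(p,M.round(3))
c=shot("scene")
print(ondepth(c,[[160,206],[160,203],[161,200],[159,196],[166,211],[167,225]]).round(4))
print(proj(c,[p+.019*M[:,1],p]))
w=shot("wrist");w0=w["T"]
# fingertips in wrist image
print(proj(w,[p+.019*M[:,1],p]))
cv2.imwrite("pics/w3.png",w["pixels"])
```

```text
[ 0.51692234 -0.40005789  0.04756372] [[ 0.765  0.     0.644]
 [-0.644  0.     0.765]
 [-0.    -1.     0.   ]]
[[ 0.5269 -0.4018  0.0733]
 [ 0.5302 -0.3998  0.0838]
 [ 0.527  -0.397   0.0894]
 [ 0.531  -0.3987  0.1031]
 [ 0.5137 -0.3934  0.0487]
 [ 0.5335 -0.3941  0.0234]]
[[164.39320589 219.12371397]
 [163.00947305 212.52745913]]
[[325.37369561 228.46630697]
 [325.52206811 237.93400311]]
```

View pics/w3.png

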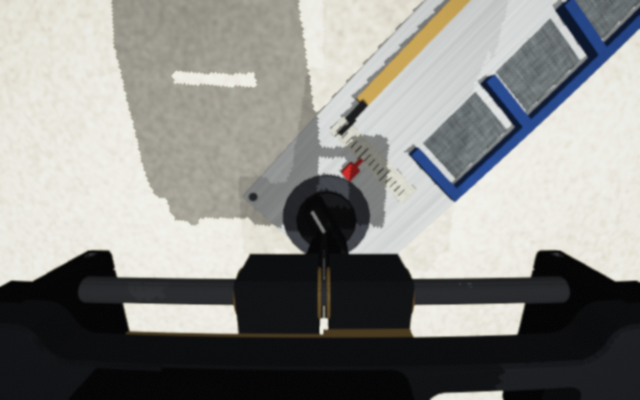

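Run:
```python
from h import *
print(env.tip_reach, [a for a in dir(env) if not a.startswith("_")])
w=shot("wrist")
for v in range(250,330,6): 
    q=np.linalg.inv(w["T"])
    uv=[300,v]; d=w["depth"][v,300]; r=rays(w,[uv])[0]*d; t=np.array(w["mount"])@np.r_[r,1]
    print(v,d.round(3),t[:3].round(3))
```

```text
0.019 ['MotionError', 'job_done', 'read_camera', 'read_state', 'tip_reach']
250 0.246 [ 0.026  0.038 -0.021]
256 0.093 [-0.036 -0.105 -0.009]
262 0.089 [-0.036 -0.108 -0.008]
268 0.085 [-0.036 -0.113 -0.008]
274 0.081 [-0.036 -0.116 -0.008]
280 0.078 [-0.036 -0.119 -0.008]
286 0.078 [-0.035 -0.12  -0.008]
292 0.077 [-0.033 -0.121 -0.008]
298 0.078 [-0.031 -0.121 -0.008]
304 0.078 [-0.03  -0.122 -0.008]
310 0.079 [-0.028 -0.121 -0.008]
316 0.079 [-0.026 -0.122 -0.008]
322 0.08 [-0.024 -0.121 -0.008]
328 0.081 [-0.022 -0.121 -0.008]
```

Run:
```python
from h import *
w=shot("wrist"); w["T"]=np.array(w["mount"])
for y in (.019,0,-.02,-.04):
    print(y,proj(w,[[-.01,y,-.0475],[-.01,y,.0475],[.01,y,-.0475],[.01,y,.0475],[-.01,y,.0595]]).round().tolist())
```

```text
0.019 [[262.0, 216.0], [389.0, 216.0], [263.0, 241.0], [388.0, 241.0], [405.0, 216.0]]
0 [[256.0, 224.0], [395.0, 224.0], [258.0, 251.0], [393.0, 251.0], [413.0, 224.0]]
-0.02 [[249.0, 235.0], [403.0, 235.0], [251.0, 264.0], [400.0, 264.0], [422.0, 235.0]]
-0.04 [[240.0, 248.0], [412.0, 248.0], [243.0, 280.0], [409.0, 280.0], [433.0, 248.0]]
```

Run:
```python
from h import *
c=shot("scene")
r=rays(c,[[160.0,208]])[0]@c["T"][:3,:3].T;o=c["T"][:3,3]
for x in(.510,.52,.53): print(o+r*(x-o[0])/r[0])
go(.515,-.398,.06,1.37)
```

```text
[ 0.51       -0.40577225  0.0560942 ]
[ 0.52       -0.40395109  0.06309374]
[ 0.53       -0.40212993  0.07009327]
row [-0.0113 -0.0499  0.0012] turn -1.0 | rows 3.3 yaw now 0.870 j6 -1.63
```

```bash
python3 -m pendant '[-0.01,-0.05,0,-1, -0.01,-0.05,0,-1, -0.01,-0.05,0,-1, -0.01,-0.05,0,-1, -0.01,-0.05,0,-1]' 40
python3 - <<'E'
from h import *
go(.515,-.398,.008,1.37)
E
```

```text
clock: 5.35
tool_pos: [0.515, -0.3984, 0.06]
tool_rot: [-1.565, 0.158, -0.158]
ft_force: [0.3, -0.5, -0.1]
finger_gap: 0.367
row [-0.0005  0.2082  0.0016] turn 0.0 | rows 1.0 yaw now 1.370 j6 -2.13
```

```bash
python3 -m pendant '[0,0.06,0,0, 0,0.12,0,0, 0,0.16,0,0, 0,0.19,0,0, 0,0.208,0,0, 0,0.208,0,0]' 40; python3 -m pendant '[0,0,0,0, 0,0,0,0, 0,0,0,0, 0,0,0,0, 0,0,0,0]' 0
```

```text
clock: 5.95
tool_pos: [0.5149, -0.3983, 0.0072]
tool_rot: [-1.564, 0.159, -0.158]
ft_force: [-0.1, -0.0, 0.4]
finger_gap: 0.422
clock: 6.45
tool_pos: [0.5153, -0.3978, 0.0084]
tool_rot: [-1.564, 0.159, -0.159]
ft_force: [1.0, 6.4, 2.9]
finger_gap: 0.143
```

```bash
for i in 1; do python3 -m pendant '[0,0,0,0.25, 0,0,0,0.5, 0,0,0,0.75, 0,0,0,1, 0,0,0,1]'; done; python3 -m pendant '[0,0,0,0.25, 0,0,0,0.5, 0,0,0,0.75, 0,0,0,1, 0,0,0,1]'
python3 - <<'E'
from h import *
go(.515,-.398,.008)
c=shot("top","t2")
E
```

```text
clock: 6.95
tool_pos: [0.5158, -0.3968, 0.0084]
tool_rot: [-1.497, 0.553, -0.553]
ft_force: [4.6, 11.0, 3.9]
finger_gap: 0.145
clock: 7.45
tool_pos: [0.5167, -0.3961, 0.0084]
tool_rot: [-1.357, 0.936, -0.937]
ft_force: [10.5, 15.1, 3.6]
finger_gap: 0.145
row [ 0.0046  0.0016 -0.0089] turn 0.0 | rows 0.1 yaw now 0.364 j6 -1.12
```

```bash
python3 -m pendant '[-0.01,0,0.014,0.25, -0.01,0,0.014,0.5, -0.01,0,0.014,0.75, -0.01,0,0.014,1, -0.01,0,0.014,1]'; python3 -m pendant '[0,0,0,0.25, 0,0,0,0.5, 0,0,0,0.75, 0,0,0,1, 0,0,0,1]';  python3 -m pendant '[0,0,0,0.25, 0,0,0,0.5, 0,0,0,0.75, 0,0,0,1, 0,0,0,1]'
```

```text
clock: 8.0
tool_pos: [0.518, -0.3956, 0.0085]
tool_rot: [-1.143, 1.305, -1.309]
ft_force: [2.3, -3.8, 0.2]
finger_gap: 0.147
clock: 8.5
tool_pos: [0.5191, -0.3961, 0.0085]
tool_rot: [-0.839, 1.653, -1.661]
ft_force: [7.2, -5.0, -2.8]
finger_gap: 0.148
clock: 9.0
tool_pos: [0.5199, -0.3971, 0.0085]
tool_rot: [-0.436, 1.97, -1.983]
ft_force: [12.0, -8.4, -6.9]
finger_gap: 0.149
```

```bash
python3 -m pendant '[-0.006,0,0.011,0.25, -0.006,0,0.011,0.5, -0.006,0,0.011,0.75, -0.006,0,0.011,1, -0.006,0,0.011,1]'; python3 -m pendant '[0,0,0,0.25, 0,0,0,0.5, 0,0,0,0.75, 0,0,0,1, 0,0,0,1]';  python3 -m pendant '[0,0,0,0.25, 0,0,0,0.5, 0,0,0,0.75, 0,0,0,1, 0,0,0,1]'
python3 - <<'E'
from h import *
go(.515,-.398,.008)
c=shot("wrist","w4")
c=shot("top"); u,v=proj(c,[[.49,-.345,.014]])[0].astype(int);print(u,v);a=cv2.resize(c["pixels"][v-40:v+40,u-60:u+60],None,fx=5,fy=5,interpolation=cv2.INTER_CUBIC)
b=cv2.imread("pics/w4.png");h=cv2.resize(b,(600,375));cv2.imwrite("pics/t4.png",a);cv2.imwrite("pics/both4.png",np.vstack([a[100:320],h]))
E
```

```text
clock: 9.5
tool_pos: [0.5202, -0.3983, 0.0085]
tool_rot: [-0.068, -2.188, 2.194]
ft_force: [0.6, -8.3, 0.2]
finger_gap: 0.151
clock: 10.0
tool_pos: [0.5199, -0.3994, 0.0085]
tool_rot: [-0.551, -1.901, 1.908]
ft_force: [-3.3, -13.4, -0.9]
finger_gap: 0.145
clock: 10.5
tool_pos: [0.519, -0.4001, 0.0085]
tool_rot: [-0.926, -1.571, 1.578]
ft_force: [-8.4, -18.3, -1.3]
finger_gap: 0.147
row [0.0151 0.0018 0.0099] turn 0.0 | rows 0.1 yaw now -2.631 j6 1.88
462 235
```

View pics/both4.png

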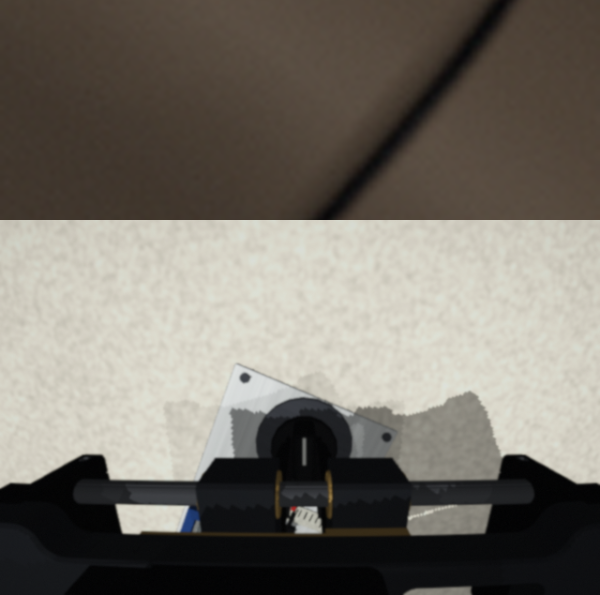

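Run:
```python
from h import *
c=shot("scene"); u,v=proj(c,[[.49,-.345,.01]])[0].astype(int);print(u,v);a=cv2.resize(c["pixels"][v-20:v+20,u-25:u+50],None,fx=10,fy=10,interpolation=cv2.INTER_CUBIC)
cv2.imwrite("pics/s5.png",a)
```

```text
190 216
```

View pics/s5.png

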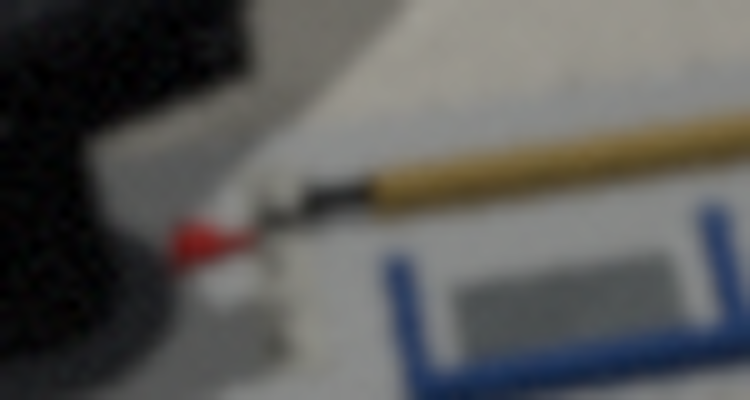

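Run:
```python
from h import *
c=shot("scene"); ox=np.array([.5023,-.2012]);X=np.array([.994,.110]);Y=np.array([-.11,.994])
def q(n,u,v,z):
    p=onz(c,[[190-25+u/10-.45,216-20+v/10-.45]],z)[0][:2]-ox; print(n,(p@X*1e3).round(1),(p@Y*1e3).round(1))
q("ptr14",262,216,.014);q("ptr8",262,216,.008);q("mark11",250,240,.011);q("mark8",250,240,.008)
q("fence in edge",560,192,.014);q("fence L",400,212,.014);q("div front L",398,255,.014);q("wall in",560,350,.014)
```

```text
ptr14 -18.3 -140.4
ptr8 -26.6 -140.5
mark11 -13.7 -144.0
mark8 -17.8 -144.1
fence in edge -8.5 -71.4
fence L -11.0 -108.9
div front L 5.7 -111.2
wall in 51.7 -79.7
```

```bash
python3 -m pendant '[-0.0075,0,0.011,0.25, -0.0075,0,0.011,0.5, -0.0075,0,0.011,0.8, -0.0075,0,0.011,0.8, -0.0075,0,0.011,0.8]'; python3 -m pendant '[0,0,0,0, 0,0,0,0, 0,0,0,0]' 40;  python3 -m pendant '[0,-0.2,0,0, 0,-0.4,0,0, 0,-0.6,0,0, 0,-0.7,0,0]';python3 - <<'E'
from h import *
go(.45,-.23,.22,1.676,half=False)
E
```

```text
clock: 11.2
tool_pos: [0.518, -0.4006, 0.0085]
tool_rot: [-1.154, -1.292, 1.294]
ft_force: [-2.9, -4.6, 3.4]
finger_gap: 0.145
clock: 11.5
tool_pos: [0.5184, -0.3994, 0.0079]
tool_rot: [-1.154, -1.291, 1.291]
ft_force: [1.0, 0.2, 0.4]
finger_gap: 0.339
clock: 11.9
tool_pos: [0.5193, -0.4001, 0.1876]
tool_rot: [-1.16, -1.292, 1.292]
ft_force: [-0.3, -0.1, 0.3]
finger_gap: 0.418
row [ 0.7066 -0.1328  0.1993] turn 3.154 | rows 10.5 yaw now -3.030 j6 2.27
```

```bash
python3 -m pendant '[0,-0.15,0,-0.3, 0,-0.15,0,-0.6, 0,-0.15,0,-1, 0,-0.15,0,-1]' 90; python3 -m pendant '[0,0,0,-0.3, 0,0,0,-0.6, 0,0,0,-1, 0,0,0,-1]';python3 -m pendant '[0,0,0,-0.3, 0,0,0,-0.6, 0,0,0,-1, 0,0,0,-1]';python3 - <<'E'
from h import *
go(.52,-.30,.22,-1.466)
E
```

```text
clock: 12.3
tool_pos: [0.5184, -0.3994, 0.2207]
tool_rot: [-0.851, -1.648, 1.647]
ft_force: [0.3, 0.7, 0.1]
finger_gap: 0.7
clock: 12.7
tool_pos: [0.5184, -0.3994, 0.2203]
tool_rot: [-0.454, -1.97, 1.969]
ft_force: [0.4, -0.1, -0.4]
finger_gap: 0.942
clock: 13.1
tool_pos: [0.5184, -0.3994, 0.2203]
tool_rot: [-0.051, 2.199, -2.198]
ft_force: [-0.5, -0.1, 0.3]
finger_gap: 0.948
row [-0.0247  0.0015 -0.3968] turn -0.117 | rows 2.0 yaw now -1.525 j6 0.77
```

```bash
python3 -m pendant '[-0.025,0,-0.4,-0.12, -0.025,0,-0.4,-0.12, -0.025,0,-0.4,-0.12, -0.025,0,-0.4,-0.12]' 90
python3 - <<'E'
from h import *
c=shot("wrist","wr5")
P=np.array([[.49,-.345,.01]]);u,v=proj(c,P)[0].astype(int);print(u,v)
u=min(max(u,70),570)
cv2.imwrite("pics/wr5c.png",cv2.resize(c["pixels"][v-50:v+50,u-70:u+70],None,fx=5,fy=5,interpolation=cv2.INTER_CUBIC))
E
```

```text
clock: 13.5
tool_pos: [0.5211, -0.2986, 0.2209]
tool_rot: [-0.11, 2.169, -2.169]
ft_force: [1.1, -1.0, -0.0]
finger_gap: 0.946
353 203
```

View pics/wr5c.png

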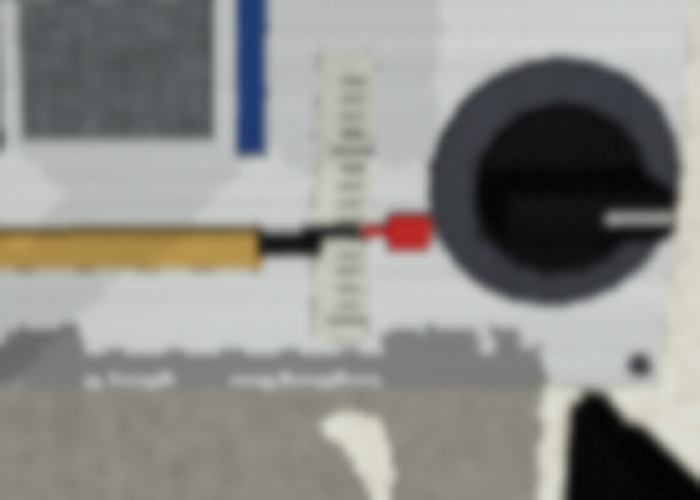

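Run:
```python
from m import *
c=shot("wrist")
h,s,v=hsv(c)
for n,m in (("blue",masks(c)["blue"]),("fence",(h>12)&(h<32)&(s>100)&(v>90))):
    for b in big(m,100):
        ys,xs=np.nonzero(b)
        P=onz(c,np.c_[xs,ys],.014)*1000
        if P[:,1].max()>-60: continue
        r=cv2.minAreaRect(P[:,:2].astype(np.float32));print(n,len(xs),xs.min(),xs.max(),ys.min(),ys.max(),r,cv2.boxPoints(r).round(1).tolist())
cv2.imwrite("pics/wr5s.png",c["pixels"])
```

```text
blue 1244 166 333 145 182 ((532.5750122070312, -198.8604736328125), (49.64892578125, 225.2040252685547), 5.854709625244141) [[496.3999938964844, -89.4000015258789], [519.4000244140625, -313.3999938964844], [568.7999877929688, -308.29998779296875], [545.7999877929688, -84.30000305175781]]
fence 1883 488 552 0 41 ((756.4584350585938, -520.2406005859375), (71.14252471923828, 50.86790466308594), 78.63589477539062) [[724.5, -550.0999755859375], [774.4000244140625, -560.0999755859375], [788.4000244140625, -490.3999938964844], [738.5, -480.3999938964844]]
fence 2121 552 606 85 137 ((649.786376953125, -633.5118408203125), (54.00873947143555, 75.6132583618164), 21.894813537597656) [[610.5999755859375, -608.5], [638.7999877929688, -678.7000122070312], [688.9000244140625, -658.5], [660.7000122070312, -588.4000244140625]]
fence 1056 173 334 199 206 ((478.8138122558594, -204.88436889648438), (10.137368202209473, 227.46139526367188), 5.775507926940918) [[462.29998779296875, -92.19999694824219], [485.20001220703125, -318.5], [495.29998779296875, -317.5], [472.3999938964844, -91.19999694824219]]
fence 135 159 167 275 315 ((314.6635437011719, -68.47309112548828), (12.182710647583008, 72.69925689697266), 87.8833999633789) [[278.1000061035156, -73.19999694824219], [350.79998779296875, -75.9000015258789], [351.20001220703125, -63.70000076293945], [278.6000061035156, -61.0]]
fence 146 480 488 280 315 ((360.72247314453125, -570.6756591796875), (63.39909744262695, 11.959867477416992), 11.883368492126465) [[328.5, -571.4000244140625], [330.8999938964844, -583.0999755859375], [393.0, -570.0], [390.5, -558.2999877929688]]
```

View pics/wr5s.png

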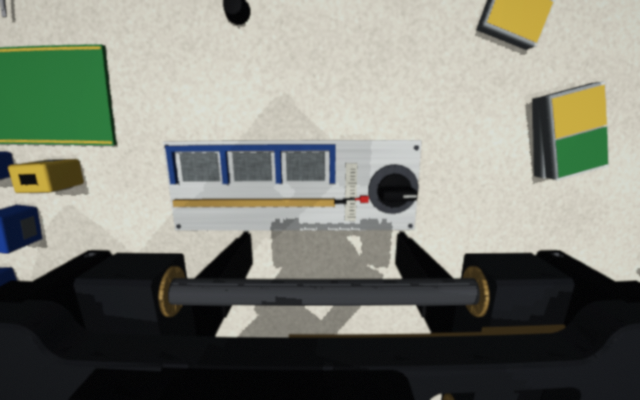

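Run:
```python
from m import *
c=shot("wrist"); m=masks(c)["blue"]; h,s,v=hsv(c); f=(h>12)&(h<32)&(s>100)&(v>90)
X=np.array([.994,.108]);Y=np.array([-.108,.994])
for cols in (range(182,218),range(234,270),range(286,325)):
    a=[];b=[];u=[]
    for x in cols:
        r=np.nonzero(m[140:175,x])[0];q=np.nonzero(f[195:212,x])[0]
        a.append(140+r.max()+.5);u.append(140+r.min()-.5);b.append(195+q.min()-.5)
    x=np.mean(cols);A=onz(c,[[x,np.mean(a)]],.014)[0]*1e3;B=onz(c,[[x,np.mean(b)]],.014)[0]*1e3;U=onz(c,[[x,np.mean(u)]],.014)[0]*1e3
    print("wall in",A.round(1),"out",U.round(1),"fence in",B.round(1),"gap",((A-B)[:2]@X).round(1))
# divider columns at row 170
r=170;xs=np.nonzero(m[r,150:345])[0]+150;g=np.split(xs,np.nonzero(np.diff(xs)>1)[0]+1)
for q in g: print("div",onz(c,[[q.mean(),r]],.014)[0].round(4),len(q))
print(c["T"][:3,3])
```

```text
wall in [ 545.4 -131.1   14. ] out [ 550.4 -131.1   14. ] fence in [ 475.7 -130.5   14. ] gap 69.1
wall in [ 552.  -201.1   14. ] out [ 557.2 -200.9   14. ] fence in [ 483.6 -203.6   14. ] gap 68.2
wall in [ 559.2 -272.2   14. ] out [ 564.9 -271.7   14. ] fence in [ 491.8 -277.8   14. ] gap 67.5
div [ 0.5139 -0.0919  0.014 ] 6
div [ 0.5208 -0.1646  0.014 ] 5
div [ 0.5278 -0.2374  0.014 ] 4
div [ 0.5351 -0.3102  0.014 ] 4
[ 0.59433513 -0.2930361   0.40993154]
```

Run:
```python
from h import *
go(.47,.08,.25,-1.571)
```

```text
row [ 0.0519 -0.1185 -1.5339] turn 0.198 | rows 7.7 yaw now -1.472 j6 0.84
```

```bash
python3 -m pendant '[0.026,-0.06,-0.767,0.1, 0.026,-0.06,-0.767,0.1, 0.026,-0.06,-0.767,0.1, 0.026,-0.06,-0.767,0.1]' 60; python3 -m pendant '[0.026,-0.06,-0.767,0.1, 0.026,-0.06,-0.767,0.1, 0.026,-0.06,-0.767,0.1, 0.026,-0.06,-0.767,0.1, 0.026,-0.06,-0.767,0.1, 0.026,-0.06,-0.767,0.1]'
python3 - <<'E'
from m import *
go(.47,.08,.25,-1.571)
c=shot("wrist","wr6");t=shot("top")
for n,c in(("w",c),("t",t)):
  for k,m in masks(c).items():
    for b in big(m,150):
        ys,xs=np.nonzero(b);uv=np.c_[xs,ys].astype(float)
        P=ondepth(c,uv);z=P[:,2]
        if P[:,1].mean()<-.05 or P[:,1].mean()>.3 or k=="green" and n=="t": continue
        top=P[(z>.055)&(z<.066)] if k!="green" else P[(z>.003)&(z<.012)]
        if len(top)<30: print(n,k,len(xs),P.mean(0));continue
        r=cv2.minAreaRect((top[:,:2]*1000).astype(np.float32))
        print(n,k,len(xs),uv.mean(0).round(),len(top),np.round(r[0],1),np.round(r[1],1),round(r[2],1))
        if k=="green": print(cv2.boxPoints(r).round(1).tolist())
E
```

```text
clock: 14.05
tool_pos: [0.4948, -0.1083, 0.2356]
tool_rot: [-0.053, 2.197, -2.197]
ft_force: [0.3, -0.4, 0.5]
finger_gap: 0.668
clock: 14.65
tool_pos: [0.4797, 0.0819, 0.2504]
tool_rot: [-0.001, 2.221, -2.221]
ft_force: [-0.1, 0.1, 0.1]
finger_gap: 0.633
row [0.0386 0.0017 0.0074] turn 0.002 | rows 0.2 yaw now -1.570 j6 1.60
w red 1345 [175. 177.] 945 [483.7 288.5] [54.1 36.2] 88.9
w cream 976 [326. 169.] 922 [495.2  77.4] [35.8 51.9] 7.2
w blue 1120 [247. 166.] 948 [498.2 185.3] [36.  53.2] 4.4
w blue 909 [278. 223.] 642 [411.2 147.9] [35.3 51.8] 89.0
w green 22704 [251.  94.] 22615 [592.2 188.2] [116.  376.9] 3.7
[[522.0999755859375, 372.5], [546.5, -3.5999999046325684], [662.2000122070312, 3.9000000953674316], [637.9000244140625, 380.0]]
```

View pics/wr6.png

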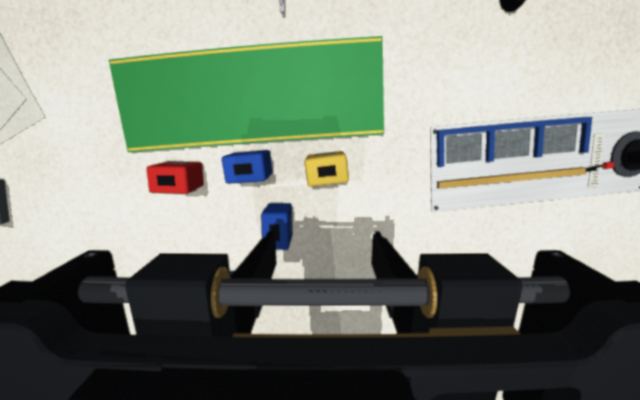

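Run:
```python
from h import *
go(.435,.077,.10,-1.571+.065)
go(.435,.077,.034,-1.571+.065)
```

```text
row [0.1787 0.6012 0.015 ] turn -0.134 | rows 3.1 yaw now -1.573 j6 1.60
row [0.1786 0.8652 0.0149] turn -0.134 | rows 4.4 yaw now -1.573 j6 1.60
```

```bash
python3 -m pendant '[0.18,0.2,0.015,-0.13, 0.18,0.4,0.015,-0.13, 0.18,0.6,0.015,-0.13, 0.18,0.75,0.015,-0.13, 0.18,0.86,0.015,-0.13, 0.18,0.86,0.015,-0.13, 0.18,0.86,0.015,-0.13]' 0
python3 - <<'E'
from h import *
go(.466,.077,.034)
go(.53,.075,.034)
E
```

```text
clock: 15.45
tool_pos: [0.4348, 0.0772, 0.0358]
tool_rot: [-0.069, 2.19, -2.19]
ft_force: [1.0, -0.5, 0.8]
finger_gap: 0.097
row [-0.1246  0.0073  0.0086] turn 0.0 | rows 0.6 yaw now -1.508 j6 1.53
row [-0.3796  0.0071  0.0326] turn 0.0 | rows 1.9 yaw now -1.508 j6 1.53
```

```bash
python3 -m pendant '[-0.06,0.005,0.003,0, -0.11,0.005,0.008,0, -0.15,0.005,0.011,0, -0.19,0.005,0.015,0, -0.22,0.005,0.018,0, -0.25,0.005,0.02,0, -0.28,0.005,0.022,0, -0.30,0.005,0.024,0]'; python3 -m pendant '[-0.03,0,0.002,0, -0.05,0,0.003,0, -0.05,0,0.003,0]'
python3 - <<'E'
from m import *
def look(col,c):
    for b in big(masks(c)[col],60):
        ys,xs=np.nonzero(b);P=ondepth(c,np.c_[xs,ys]);print(col,np.c_[xs,ys].mean(0).round(),len(xs),np.median(P,0).round(3),"zmax",np.percentile(P[:,2],97).round(3))
look("cream",shot("scene"))
E
```

```text
clock: 16.25
tool_pos: [0.5102, 0.077, 0.0342]
tool_rot: [-0.07, 2.189, -2.189]
ft_force: [0.1, 0.5, 0.2]
finger_gap: 0.006
clock: 16.55
tool_pos: [0.5227, 0.077, 0.0342]
tool_rot: [-0.07, 2.189, -2.188]
ft_force: [0.1, -1.0, 0.4]
finger_gap: 0.005
cream [558. 161.] 165 [0.45  0.635 0.045] zmax 0.047
cream [373. 208.] 75 [0.575 0.078 0.044] zmax 0.047
cream [ 54. 262.] 450 [ 0.647 -0.608  0.044] zmax 0.047
cream [ 96. 303.] 550 [ 0.756 -0.514  0.022] zmax 0.024
```

```bash
python3 -m pendant '[0.03,-0.2,0,0, 0.1,-0.35,0,0, 0.1,-0.35,0,0]'
python3 - <<'E'
from h import *
go(.448,.185,.034)
E
```

```text
clock: 16.9
tool_pos: [0.4971, 0.0755, 0.1256]
tool_rot: [-0.065, 2.186, -2.186]
ft_force: [0.3, 0.2, -1.0]
finger_gap: 0.008
row [ 0.1696  0.3656 -0.4496] turn 0.0 | rows 3.0 yaw now -1.506 j6 1.53
```

Views so far 12; verify blue identity numerically (farthest from the base among blues) just before pushing.

```bash
python3 -m pendant '[0.17,0,-0.2,0, 0.17,0,-0.4,0, 0.17,0,-0.45,0, 0.17,0.15,-0.45,0, 0.17,0.3,-0.45,0, 0.17,0.36,-0.45,0, 0.17,0.36,-0.45,0]'
python3 - <<'E'
from m import *
go(.54,.183,.034)
c=shot("scene")
for k in("blue","red"):
  for b in big(masks(c)[k],40):
    ys,xs=np.nonzero(b);P=ondepth(c,np.c_[xs,ys]);P=P[P[:,2]>.055]
    if len(P)>3: q=P.mean(0);print(k,xs.mean().round(),ys.mean().round(),q.round(3),np.hypot(*q[:2]).round(3))
E
```

```text
clock: 17.6
tool_pos: [0.446, 0.1847, 0.0295]
tool_rot: [-0.076, 2.19, -2.192]
ft_force: [0.2, 0.6, 0.8]
finger_gap: 0.005
row [-0.3748 -0.0198  0.031 ] turn 0.0 | rows 1.9 yaw now -1.506 j6 1.76
blue 384.0 170.0 [0.445 0.139 0.075] 0.466
blue 405.0 189.0 [0.537 0.171 0.08 ] 0.563
red 442.0 182.0 [0.499 0.284 0.064] 0.575
```

```bash
python3 -m pendant '[-0.05,-0.018,0.003,0, -0.10,-0.018,0.006,0, -0.14,-0.018,0.009,0, -0.18,-0.018,0.012,0, -0.21,-0.018,0.015,0, -0.24,-0.018,0.018,0, -0.27,-0.018,0.02,0, -0.29,-0.018,0.02,0]'; python3 -m pendant '[-0.01,0,0,0, -0.01,0,0,0]';  python3 -m pendant '[0.03,-0.2,0,0, 0.1,-0.35,0,0, 0.1,-0.35,0,0]'
python3 - <<'E'
from m import *
go(.435,.289,.034)
c=shot("scene")
for k in("blue","red"):
  for b in big(masks(c)[k],40):
    ys,xs=np.nonzero(b);P=ondepth(c,np.c_[xs,ys]);P=P[P[:,2]>.035]
    if len(P)>3: q=P.mean(0);print(k,xs.mean().round(),ys.mean().round(),q.round(3),np.percentile(P[:,2],95).round(3))
E
```

```text
clock: 18.45
tool_pos: [0.5208, 0.1846, 0.0362]
tool_rot: [-0.07, 2.189, -2.189]
ft_force: [0.5, 0.4, -0.5]
finger_gap: 0.006
clock: 18.65
tool_pos: [0.5228, 0.1848, 0.0362]
tool_rot: [-0.07, 2.189, -2.189]
ft_force: [0.1, -0.4, -0.9]
finger_gap: 0.001
clock: 18.95
tool_pos: [0.4977, 0.1836, 0.1279]
tool_rot: [-0.065, 2.187, -2.184]
ft_force: [0.2, -0.1, -0.3]
finger_gap: 0.002
row [ 0.2252  0.3747 -0.4365] turn 0.0 | rows 3.1 yaw now -1.506 j6 1.73
blue 388.0 163.0 [0.381 0.178 0.056] 0.061
blue 412.0 206.0 [0.582 0.177 0.052] 0.046
red 575.0 161.0 [0.462 0.678 0.049] 0.047
red 442.0 182.0 [0.5   0.284 0.054] 0.061
```

```bash
python3 -m pendant '[0.22,0,-0.2,0, 0.22,0,-0.4,0, 0.22,0,-0.436,0, 0.22,0.15,-0.436,0, 0.22,0.3,-0.436,0, 0.22,0.36,-0.436,0, 0.22,0.365,-0.436,0, 0.22,0.365,-0.436,0]'
python3 - <<'E'
from m import *
go(.513,.285,.036)
E
```

```text
clock: 19.8
tool_pos: [0.4357, 0.2883, 0.032]
tool_rot: [-0.072, 2.189, -2.19]
ft_force: [-0.1, -0.7, 0.8]
finger_gap: 0.003
row [-0.3078 -0.0162  0.0332] turn 0.0 | rows 1.6 yaw now -1.507 j6 1.96
```

```bash
python3 -m pendant '[-0.05,-0.015,0.003,0, -0.10,-0.015,0.006,0, -0.14,-0.015,0.009,0, -0.18,-0.015,0.012,0, -0.21,-0.015,0.015,0, -0.24,-0.015,0.018,0, -0.27,-0.015,0.02,0, -0.29,-0.015,0.02,0]'; python3 -m pendant '[-0.02,0,0,0, -0.03,0,0,0, -0.03,0,0,0]';  python3 -m pendant '[0.03,-0.2,0,0, 0.1,-0.4,0,0, 0.1,-0.6,0,0, 0.1,-0.6,0,0]' 80
python3 - <<'E'
from m import *
go(.47,.15,.22)
E
```

```text
clock: 20.6
tool_pos: [0.5092, 0.2881, 0.0362]
tool_rot: [-0.07, 2.189, -2.189]
ft_force: [0.0, 0.4, -0.0]
finger_gap: 0.005
clock: 20.9
tool_pos: [0.5161, 0.2886, 0.0362]
tool_rot: [-0.07, 2.189, -2.189]
ft_force: [-0.4, -1.0, 0.2]
finger_gap: 0.006
clock: 21.3
tool_pos: [0.4925, 0.288, 0.1924]
tool_rot: [-0.061, 2.188, -2.18]
ft_force: [-0.3, -0.2, -0.4]
finger_gap: 0.283
row [ 0.1246 -0.1134  0.5448] turn 0.0 | rows 2.9 yaw now -1.506 j6 1.92
```

```bash
python3 -m pendant '[0.1,-0.1,0.55,0, 0.1,-0.1,0.55,0, 0.1,-0.1,0.55,0, 0.1,-0.1,0.55,0, 0.1,-0.1,0.55,0]'
cat > cl.py <<'E'
from m import *
def clocks(c,lo,hi,mn=60):
    """lying clocks: top-face rect from depth; dial is inside the hull"""
    out={}
    for k in("red","cream","blue"):
        for b in big(masks(c)[k],mn):
            ys,xs=np.nonzero(b);P=ondepth(c,np.c_[xs,ys]);P=P[(P[:,2]>lo)&(P[:,2]<hi)]
            if len(P)<mn: continue
            r=cv2.minAreaRect((P[:,:2]*1000).astype(np.float32))
            print(k,(int(xs.mean()),int(ys.mean())),len(P),"z %.3f"%np.median(P[:,2]),np.round(r[0],1),np.round(r[1],1),round(r[2],1))
E
python3 - <<'E'
from cl import *
p,_=pose();print(p)
c=shot("wrist","wr7");clocks(c,.036,.056)
E
```

```text
clock: 21.8
tool_pos: [0.4749, 0.1477, 0.2112]
tool_rot: [-0.068, 2.19, -2.189]
ft_force: [-0.5, 1.0, 0.5]
finger_gap: 0.703
[0.47494874 0.14766523 0.21121242]
red (218, 128) 758 z 0.045 [533.6 288.2] [54.9 58.7] 88.0
cream (374, 128) 612 z 0.045 [545.1  84.2] [58.4 54.2] 6.8
blue (293, 124) 597 z 0.045 [543.4 189.4] [57.6 54.1] 5.3
blue (318, 231) 125 z 0.047 [436.7 149.4] [ 1.7 33.4] 0.7
```

View pics/wr7.png

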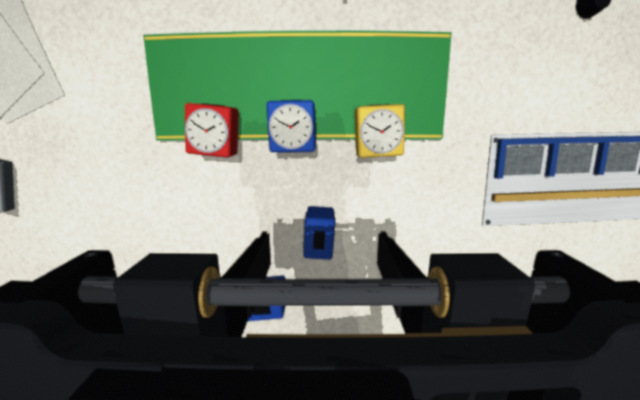

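Run:
```python
from h import *
go(.545,.0842,.10,-1.452)
```

```text
row [-0.2635  0.4438  0.2742] turn -0.11 | rows 2.9 yaw now -1.507 j6 1.68
```

```bash
python3 -m pendant '[-0.263,0.15,0.274,-0.11, -0.263,0.3,0.274,-0.11, -0.263,0.443,0.274,-0.11, -0.263,0.443,0.274,-0.11, -0.263,0.443,0.274,-0.11]' 80;python3 - <<'E'
from cl import *
c=shot("wrist");clocks(c,.036,.056)
go(.545,.0842,.006,-1.452)
E
```

```text
clock: 22.35
tool_pos: [0.5442, 0.085, 0.0996]
tool_rot: [-0.134, 2.161, -2.161]
ft_force: [0.7, -0.4, 0.6]
finger_gap: 0.84
red (117, 187) 1462 z 0.044 [534.6 287.8] [55.2 58.6] 88.2
red (72, 218) 107 z 0.045 [509.3 309.3] [21.3  9.6] 51.3
cream (326, 186) 806 z 0.045 [560.8  84.8] [28.8 55.9] 5.2
cream (301, 234) 178 z 0.046 [520.4 101.1] [27.3 13.1] 53.9
cream (348, 234) 165 z 0.046 [525.5  60.2] [12.9 27.5] 50.6
blue (219, 184) 1231 z 0.045 [544.9 189.3] [57.4 54.4] 4.1
blue (181, 222) 125 z 0.045 [518.5 207.7] [21.4 10.2] 55.3
blue (248, 322) 334 z 0.047 [427.  134.4] [39.5 17.4] 36.0
row [-3.000e-04  3.807e-01  4.100e-03] turn 0.003 | rows 1.9 yaw now -1.450 j6 1.49
```

```bash
python3 -m pendant '[-0.003,0.12,0.004,0, -0.003,0.24,0.004,0, -0.003,0.32,0.004,0, -0.003,0.375,0.004,0, -0.003,0.375,0.004,0, -0.003,0.375,0.004,0]' 80;python3 -m pendant '[0,0,0,0, 0,0,0,0, 0,0,0,0, 0,0,0,0, 0,0,0,0]' 0;python3 -m pendant '[0,-0.1,0,0, 0,-0.3,0,0, 0,-0.5,0,0, 0,-0.5,0,0]'
```

```text
clock: 23.0
tool_pos: [0.5464, 0.0836, 0.0082]
tool_rot: [-0.128, 2.159, -2.159]
ft_force: [-0.2, 0.3, -0.1]
finger_gap: 0.839
clock: 23.5
tool_pos: [0.546, 0.0831, 0.0072]
tool_rot: [-0.128, 2.16, -2.16]
ft_force: [-1.0, -0.7, 6.9]
finger_gap: 0.587
clock: 23.9
tool_pos: [0.5484, 0.0833, 0.1374]
tool_rot: [-0.119, 2.155, -2.156]
ft_force: [0.5, -0.3, -2.6]
finger_gap: 0.59
```

Run:
```python
from h import *
go(.5237,-.2748,.13,-1.469)
```

```text
row [0.2687 0.0283 1.4103] turn 0.035 | rows 7.2 yaw now -1.451 j6 1.48
```

```bash
python3 -m pendant '[0.13,0.014,0.7,0, 0.13,0.014,0.7,0, 0.13,0.014,0.7,0, 0.13,0.014,0.7,0, 0.13,0.014,0.7,0]';python3 -m pendant '[0.137,0.014,0.71,0.035, 0.137,0.014,0.71,0.035, 0.137,0.014,0.71,0.035, 0.137,0.014,0.71,0.035, 0.137,0.014,0.71,0.035, 0.137,0.014,0.71,0.035]';python3 - <<'E'
from cl import *
go(.5237,-.2748,.06,-1.469)
c=shot("wrist","wr8")
# visible dividers (blue, z~14) & held clock outline
m=masks(c)["blue"];h,s,v=hsv(c);f=(h>12)&(h<32)&(s>100)&(v>90)
for n,mm in(("blue",m),("yel",f)):
  for b in big(mm,60):
    ys,xs=np.nonzero(b);P=ondepth(c,np.c_[xs,ys]);zz=np.median(P[:,2])
    r=cv2.minAreaRect((P[:,:2]*1000).astype(np.float32));print(n,len(xs),zz.round(3),np.round(r[0],1),np.round(r[1],1),round(r[2],1))
E
```

```text
clock: 24.4
tool_pos: [0.5337, -0.0977, 0.1271]
tool_rot: [-0.126, 2.163, -2.162]
ft_force: [0.9, 0.7, -1.3]
finger_gap: 0.59
clock: 25.0
tool_pos: [0.5211, -0.2744, 0.1237]
tool_rot: [-0.111, 2.172, -2.169]
ft_force: [0.9, 1.1, -1.9]
finger_gap: 0.593
row [-0.0106  0.2549  0.0031] turn -0.002 | rows 1.3 yaw now -1.470 j6 0.87
blue 2471 0.014 [ 545.9 -197. ] [ 73.9 228.5] 9.2
yel 634 0.022 [ 674.9 -405. ] [ 29.9 316.8] 24.8
yel 178 0.008 [662.5  37.2] [ 3.7 63.6] 4.0
yel 188 0.008 [561.8 -91.6] [ 10.  357.9] 9.0
yel 3929 0.158 [ 494.9 -204.1] [ 89.8 218.9] 35.3
yel 151 0.241 [ 545.7 -243.1] [9.8 1.6] 4.4
yel 137 0.241 [ 571.1 -287.1] [61.2  5.7] 34.3
```

View pics/wr8.png

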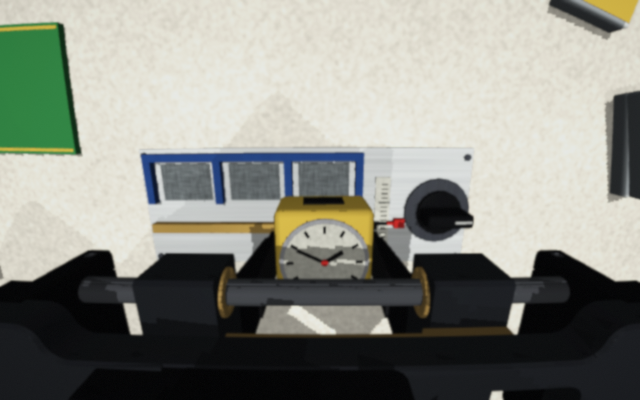

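```bash
cat > bay.py <<'E'
from cl import *
def bays(c):
    m=masks(c)["blue"].astype(np.uint8);b=max(big(m,300),key=lambda b:b.sum());ys,xs=np.nonzero(b)
    P=ondepth(c,np.c_[xs,ys]);ok=(P[:,2]>.009)&(P[:,2]<.018);Q=onz(c,np.c_[xs,ys],.014)[ok]*1e3
    O=np.array([504.5,-201.3]);a=.102;X=np.array([np.cos(a),np.sin(a)]);Y=np.array([-X[1],X[0]])
    q=np.c_[(Q[:,:2]-O)@X,(Q[:,:2]-O)@Y]
    D=[]
    for y0 in(-111,-37,37,111):
        s=q[(abs(q[:,1]-y0)<9)&(q[:,0]>8)&(q[:,0]<38)]
        if len(s)>10: k=np.polyfit(s[:,0],s[:,1],1);D.append((y0,s[:,1].mean()));print("div",y0,"at y %.1f [%.1f %.1f] x~%.0f n%d"%(s[:,1].mean(),*np.percentile(s[:,1],[3,97]),s[:,0].mean(),len(s)))
    W=[]
    for yb in(-74,0,74):
        s=q[(abs(q[:,1]-yb)<26)&(q[:,0]>30)]
        if len(s)>10: W.append((yb,np.percentile(s[:,0],4)));print("wall inner at y",yb,"x %.1f outer %.1f n%d"%(*np.percentile(s[:,0],[4,96]),len(s)))
    return D,W
E
python3 - <<'E'
from bay import *
c=shot("wrist");bays(c);print(c["T"][:3,3])
E
```

```text
div -111 at y -111.2 [-113.9 -108.5] x~25 n139
div -37 at y -38.1 [-40.7 -35.3] x~25 n143
div 37 at y 34.8 [31.2 38.4] x~23 n203
div 111 at y 107.9 [103.7 112.1] x~23 n227
wall inner at y -74 x 48.3 outer 53.3 n312
wall inner at y 0 x 47.3 outer 53.5 n352
wall inner at y 74 x 47.7 outer 53.0 n297
[ 0.59494124 -0.26673175  0.31328659]
```

```bash
python3 -m pendant '[-0.014,0.1,-0.001,0, -0.014,0.2,-0.001,0, -0.014,0.3,-0.001,0, -0.014,0.36,-0.001,0, -0.014,0.36,-0.001,0]';python3 - <<'E'
from h import *
go(.5248,-.2744,.0045,-1.469)
E
```

```text
clock: 25.6
tool_pos: [0.5243, -0.2722, 0.0329]
tool_rot: [-0.116, 2.172, -2.167]
ft_force: [0.2, 0.3, -0.9]
finger_gap: 0.584
row [-0.0012  0.1136  0.0092] turn 0.004 | rows 0.6 yaw now -1.467 j6 0.88
```

```bash
python3 -m pendant '[-0.001,0.03,0.008,0, -0.001,0.06,0.008,0, -0.001,0.09,0.008,0, -0.001,0.108,0.008,0, -0.001,0.112,0.008,0, -0.001,0.112,0.008,0]'
```

```text
clock: 26.2
tool_pos: [0.5254, -0.2762, 0.0067]
tool_rot: [-0.11, 2.169, -2.169]
ft_force: [-0.4, 0.4, -1.9]
finger_gap: 0.588
```

```bash
python3 -m pendant '[0,0.01,-0.004,0, 0,0.014,-0.004,0, 0,0.014,-0.004,0]';python3 -m pendant '[0,0,0,0, 0,0,0,0, 0,0,0,0]' 75; python3 -m pendant '[0,-0.1,0,0, 0,-0.3,0,0, 0,-0.5,0,0, 0,-0.5,0,0, 0,-0.5,0,0]'
python3 - <<'E'
from bay import *
c=shot("wrist");clocks(c,.034,.056,40)
go(.5336,.2882,.11,-1.571+.035)
E
```

```text
clock: 26.5
tool_pos: [0.5258, -0.2754, 0.0046]
tool_rot: [-0.109, 2.167, -2.17]
ft_force: [-1.9, 1.4, 10.3]
finger_gap: 0.588
clock: 26.8
tool_pos: [0.5253, -0.2752, 0.0032]
tool_rot: [-0.11, 2.169, -2.169]
ft_force: [0.9, 0.9, -0.7]
finger_gap: 0.768
clock: 27.3
tool_pos: [0.5255, -0.2753, 0.129]
tool_rot: [-0.109, 2.167, -2.17]
ft_force: [-0.0, 0.6, -0.5]
finger_gap: 0.787
cream (323, 177) 573 z 0.041 [ 542.3 -274.4] [24.5 53.4] 4.5
cream (315, 227) 375 z 0.042 [ 505.1 -277.6] [20.8 54.3] 5.7
row [-0.2633  0.0717 -2.2375] turn 0.134 | rows 11.3 yaw now -1.469 j6 0.87
```

```bash
python3 -m pendant '[-0.09,0,-0.75,0.09, -0.09,0,-0.75,0.09, -0.09,0,-0.75,0.09, -0.09,0,-0.75,0.09, -0.09,0,-0.75,0.09]';python3 -m pendant '[-0.09,0,-0.75,0.09, -0.09,0,-0.75,0.09, -0.09,0,-0.75,0.09, -0.09,0,-0.75,0.09, -0.09,0,-0.75,0.09]';python3 - <<'E'
from bay import *
go(.534,.288,.11,-1.606)
c=shot("wrist");clocks(c,.034,.056,40)
E
```

```text
clock: 27.85
tool_pos: [0.5274, -0.0823, 0.1266]
tool_rot: [-0.07, 2.194, -2.19]
ft_force: [-0.0, -0.1, 0.1]
finger_gap: 0.791
clock: 28.35
tool_pos: [0.54, 0.1053, 0.1266]
tool_rot: [-0.02, 2.215, -2.214]
ft_force: [-0.0, -0.8, 0.8]
finger_gap: 0.788
row [ 0.0124  0.0668 -0.7311] turn 0.101 | rows 3.7 yaw now -1.555 j6 1.63
red (155, 196) 1172 z 0.044 [534.9 288.4] [55.7 58. ] 86.7
red (118, 228) 92 z 0.045 [510.1 309.3] [19.4  9.1] 48.0
blue (246, 184) 981 z 0.045 [545.1 189.4] [57.8 54.9] 4.0
blue (217, 222) 101 z 0.046 [518.2 207.6] [21.9 10.5] 54.2
```

```bash
python3 -m pendant '[0.01,0.06,-0.731,0.1, 0.01,0.06,-0.731,0.1, 0.01,0.06,-0.731,0.1, 0.01,0.06,-0.731,0.1, 0.01,0.06,-0.731,0.1, 0.01,0.06,-0.731,0.1]' 80;python3 - <<'E'
from bay import *
go(.535,.2884,.008,-1.606)
c=shot("wrist");clocks(c,.034,.056,40)
E
```

```text
clock: 29.0
tool_pos: [0.5357, 0.2837, 0.112]
tool_rot: [-0.04, -2.2, 2.202]
ft_force: [1.1, -0.8, -0.2]
finger_gap: 0.838
row [ 0.0028  0.4162 -0.019 ] turn -0.006 | rows 2.1 yaw now -1.609 j6 1.99
red (316, 183) 782 z 0.045 [547.  289.2] [54.1 33. ] 88.9
red (337, 233) 197 z 0.046 [510.  271.7] [15.3 32.6] 38.3
red (295, 233) 196 z 0.046 [510.8 308.2] [32.9 14.3] 48.8
cream (7, 278) 125 z 0.045 [471.9 619.4] [11.2 28. ] 15.6
blue (410, 182) 1132 z 0.045 [544.7 191.9] [58.1 53.6] 4.4
blue (447, 216) 124 z 0.046 [521.3 169.2] [10.  22.9] 44.3
```

```bash
python3 -m pendant '[0.002,0.14,-0.02,0, 0.002,0.28,-0.02,0, 0.002,0.36,-0.02,0, 0.002,0.41,-0.02,0, 0.002,0.412,-0.02,0, 0.002,0.412,-0.02,0]' 80;python3 -m pendant '[0,0,0,0, 0,0,0,0, 0,0,0,0, 0,0,0,0, 0,0,0,0]' 0;python3 -m pendant '[0,-0.1,0,0, 0,-0.3,0,0, 0,-0.5,0,0, 0,-0.5,0,0]'
python3 - <<'E'
from h import *
go(.5102,-.127,.12,-1.469)
E
```

```text
clock: 29.65
tool_pos: [0.5361, 0.2892, 0.0109]
tool_rot: [-0.044, -2.202, 2.202]
ft_force: [0.6, 0.5, -0.1]
finger_gap: 0.839
clock: 30.15
tool_pos: [0.5356, 0.29, 0.0108]
tool_rot: [-0.043, -2.203, 2.202]
ft_force: [-1.0, -1.1, 5.4]
finger_gap: 0.584
clock: 30.55
tool_pos: [0.5379, 0.291, 0.1416]
tool_rot: [-0.052, -2.211, 2.202]
ft_force: [-0.6, 0.2, -1.6]
finger_gap: 0.588
row [0.0481 0.0787 1.6752] turn -0.279 | rows 8.4 yaw now -1.609 j6 2.00
```

```bash
python3 -m pendant '[0.024,0,0.84,-0.14, 0.024,0,0.84,-0.14, 0.024,0,0.84,-0.14, 0.024,0,0.84,-0.14, 0.024,0,0.84,-0.14]';python3 - <<'E'
from h import *
go(.5102,-.127,.12,-1.469)
E
```

```text
clock: 31.05
tool_pos: [0.5206, 0.0764, 0.1347]
tool_rot: [-0.033, 2.207, -2.208]
ft_force: [-0.2, 0.3, -0.8]
finger_gap: 0.586
row [0.0648 0.0592 0.8122] turn -0.147 | rows 4.1 yaw now -1.542 j6 1.56
```

```bash
python3 -m pendant '[0.064,0.05,0.81,-0.145, 0.064,0.05,0.81,-0.145, 0.064,0.05,0.81,-0.145, 0.064,0.05,0.81,-0.145, 0.064,0.05,0.81,-0.145, 0.064,0.05,0.81,-0.145, 0.064,0.05,0.81,-0.145]';python3 - <<'E'
from bay import *
c=shot("wrist");bays(c);clocks(c,.034,.056,40)
go(.5102,-.127,.007,-1.469)
E
```

```text
clock: 31.75
tool_pos: [0.5118, -0.1216, 0.1224]
tool_rot: [-0.114, 2.168, -2.167]
ft_force: [0.8, 0.2, -0.6]
finger_gap: 0.585
cream (470, 200) 1078 z 0.041 [ 525.1 -274. ] [58.9 54.8] 6.5
blue (35, 137) 1194 z 0.043 [544.8 179.8] [58.1 39.2] 4.0
blue (61, 251) 429 z 0.046 [436.3 144.5] [33.6  9.4] 74.7
row [0.0092 0.4624 0.0223] turn 0.008 | rows 2.3 yaw now -1.465 j6 1.11
```

```bash
sed -i 's/b=max(big(m,300),key=lambda b:b.sum())/b=max(big(m,100),key=lambda b:b.sum()*(abs(np.median(ondepth(c,np.c_[np.nonzero(b)[1],np.nonzero(b)[0]])[:,2])-.0135)<.004))/' bay.py
python3 - <<'E'
from bay import *
c=shot("wrist");bays(c);print(c["T"][:3,3])
E
```

```text
div -37 at y -36.1 [-39.8 -32.4] x~23 n208
div 37 at y 37.1 [34.2 39.9] x~27 n125
div 111 at y 109.7 [107.0 112.2] x~27 n105
wall inner at y -74 x 47.7 outer 53.2 n296
wall inner at y 0 x 48.0 outer 53.4 n309
wall inner at y 74 x 47.7 outer 52.8 n306
[ 0.58544674 -0.11385434  0.31195586]
```

```bash
python3 -m pendant '[0.01,0.1,0.022,0.01, 0.01,0.2,0.022,0.01, 0.01,0.3,0.022,0.01, 0.01,0.36,0.022,0.01, 0.01,0.36,0.022,0.01]';python3 - <<'E'
from h import *
go(.5102,-.127,.007,-1.469)
E
```

```text
clock: 32.35
tool_pos: [0.5093, -0.1269, 0.0312]
tool_rot: [-0.113, 2.172, -2.169]
ft_force: [0.3, -0.2, -1.1]
finger_gap: 0.587
row [-0.0038  0.0968  0.0011] turn -0.001 | rows 0.5 yaw now -1.470 j6 1.10
```

```bash
python3 -m pendant '[-0.004,0.03,0,0, -0.004,0.06,0,0, -0.004,0.08,0,0, -0.004,0.092,0,0, -0.004,0.1,0,0, -0.004,0.1,0,0]';python3 -m pendant '[0,0,0,0, 0,0,0,0, 0,0,0,0]' 75; python3 -m pendant '[0,-0.1,0,0, 0,-0.3,0,0, 0,-0.5,0,0, 0,-0.5,0,0, 0,-0.5,0,0]'
python3 - <<'E'
from bay import *
c=shot("wrist");clocks(c,.034,.056,40)
go(.545,.190,.12,-1.501)
E
```

```text
clock: 32.95
tool_pos: [0.511, -0.1284, 0.0077]
tool_rot: [-0.108, 2.171, -2.17]
ft_force: [-0.2, -1.2, -1.7]
finger_gap: 0.585
clock: 33.25
tool_pos: [0.5111, -0.1284, 0.008]
tool_rot: [-0.107, 2.17, -2.17]
ft_force: [-0.1, 0.5, 0.2]
finger_gap: 0.764
clock: 33.75
tool_pos: [0.5112, -0.1284, 0.1338]
tool_rot: [-0.105, 2.168, -2.17]
ft_force: [0.6, 0.1, 0.3]
finger_gap: 0.79
red (324, 178) 595 z 0.041 [ 526.  -127.7] [26.2 54.5] 3.2
red (322, 224) 353 z 0.042 [ 490.7 -131.2] [21.7 54. ] 4.4
cream (459, 197) 1026 z 0.041 [ 524.3 -274.5] [60.5 55.3] 6.3
blue (38, 137) 1122 z 0.044 [544.6 183. ] [57.8 45.2] 4.6
blue (64, 249) 423 z 0.045 [435.9 143.4] [32.9 11.2] 69.5
row [-0.2629  0.0505 -1.253 ] turn 0.059 | rows 6.4 yaw now -1.472 j6 1.10
```

```bash
python3 -m pendant '[-0.13,0.02,-0.627,0.03, -0.13,0.02,-0.627,0.03, -0.13,0.02,-0.627,0.03, -0.13,0.02,-0.627,0.03]' 80;python3 -m pendant '[-0.13,0.02,-0.627,0.03, -0.13,0.02,-0.627,0.03, -0.13,0.02,-0.627,0.03, -0.13,0.02,-0.627,0.03, -0.13,0.02,-0.627,0.03]';python3 - <<'E'
from bay import *
c=shot("wrist","wr9");clocks(c,.034,.056,40)
go(.545,.190,.010,-1.501)
E
```

```text
clock: 34.2
tool_pos: [0.5269, 0.0347, 0.126]
tool_rot: [-0.099, 2.179, -2.177]
ft_force: [-0.2, -0.3, 0.3]
finger_gap: 0.843
clock: 34.7
tool_pos: [0.5463, 0.1906, 0.1212]
tool_rot: [-0.081, 2.185, -2.187]
ft_force: [-0.3, -0.9, 0.6]
finger_gap: 0.843
red (596, 241) 688 z 0.040 [ 518.1 -123.6] [41.5 50.5] 5.6
red (628, 277) 41 z 0.042 [ 489.6 -149.8] [11.1 12.9] 8.5
blue (322, 181) 702 z 0.045 [560.7 191.7] [26.4 53.9] 4.9
blue (301, 229) 147 z 0.046 [519.6 209. ] [25.8 12.4] 51.4
blue (344, 229) 140 z 0.046 [522.8 168.4] [12.3 26. ] 47.8
blue (354, 319) 255 z 0.050 [437.  150.5] [ 4.1 33.8] 4.0
row [ 0.0043  0.4461 -0.0033] turn 0.001 | rows 2.2 yaw now -1.500 j6 1.72
```

```bash
python3 -m pendant '[0.004,0.14,-0.003,0, 0.004,0.28,-0.003,0, 0.004,0.38,-0.003,0, 0.004,0.43,-0.003,0, 0.004,0.442,-0.003,0, 0.004,0.442,-0.003,0]' 80;python3 -m pendant '[0,0,0,0, 0,0,0,0, 0,0,0,0, 0,0,0,0, 0,0,0,0]' 0;python3 -m pendant '[0,-0.1,0,0, 0,-0.3,0,0, 0,-0.48,0,0, 0,-0.48,0,0]'
python3 - <<'E'
from h import *
go(.5176,-.2005,.12,-1.469)
E
```

```text
clock: 35.35
tool_pos: [0.5462, 0.1897, 0.0126]
tool_rot: [-0.075, 2.187, -2.187]
ft_force: [0.7, 0.4, 0.2]
finger_gap: 0.846
clock: 35.85
tool_pos: [0.5462, 0.1906, 0.0129]
tool_rot: [-0.075, 2.186, -2.185]
ft_force: [-0.8, 1.0, 5.7]
finger_gap: 0.585
clock: 36.25
tool_pos: [0.5483, 0.1912, 0.1378]
tool_rot: [-0.066, 2.184, -2.18]
ft_force: [-0.2, 0.4, -1.7]
finger_gap: 0.588
row [0.2319 0.0668 1.5544] turn -0.064 | rows 7.9 yaw now -1.501 j6 1.72
```

Placing height for blue: 0.0129 − 0.004 ≈ 0.009.

```bash
python3 -m pendant '[0.115,0.01,0.777,-0.03, 0.115,0.01,0.777,-0.03, 0.115,0.01,0.777,-0.03, 0.115,0.01,0.777,-0.03, 0.115,0.01,0.777,-0.03]';python3 -m pendant '[0.115,0.01,0.777,-0.033, 0.115,0.01,0.777,-0.033, 0.115,0.01,0.777,-0.033, 0.115,0.01,0.777,-0.033, 0.115,0.01,0.777,-0.033, 0.115,0.01,0.777,-0.033]';python3 - <<'E'
from bay import *
c=shot("wrist");bays(c);clocks(c,.034,.048,40)
go(.5176,-.2005,.009,-1.469)
E
```

```text
clock: 36.75
tool_pos: [0.5299, -0.0096, 0.1289]
tool_rot: [-0.088, 2.181, -2.182]
ft_force: [0.2, 1.1, -0.6]
finger_gap: 0.589
clock: 37.35
tool_pos: [0.5179, -0.2014, 0.1264]
tool_rot: [-0.109, 2.172, -2.17]
ft_force: [-0.0, 0.9, -1.6]
finger_gap: 0.586
div -37 at y -37.2 [-40.0 -34.6] x~26 n135
div 37 at y 35.8 [32.9 38.7] x~25 n145
div 111 at y 111.0 [109.2 112.5] x~25 n80
wall inner at y -74 x 47.9 outer 53.1 n300
wall inner at y 0 x 47.9 outer 53.1 n300
wall inner at y 74 x 47.3 outer 53.4 n322
red (255, 181) 672 z 0.041 [ 519.8 -128.8] [37.2 54.9] 5.3
red (250, 227) 290 z 0.042 [ 488.5 -130.5] [18.7 52.2] 8.9
cream (394, 195) 958 z 0.041 [ 524.7 -274.5] [59.1 54.2] 6.1
blue (18, 256) 512 z 0.041 [418.6 131.6] [49.  18.9] 23.8
row [1.400e-03 4.702e-01 4.000e-04] turn -0.003 | rows 2.4 yaw now -1.470 j6 0.98
```

```bash
python3 -m pendant '[0.001,0.1,-0.003,0, 0.001,0.2,-0.003,0, 0.001,0.3,-0.003,0, 0.001,0.36,-0.003,0, 0.001,0.36,-0.003,0]';python3 - <<'E'
from h import *
go(.5176,-.2006,.009,-1.469)
E
```

```text
clock: 37.9
tool_pos: [0.5173, -0.1983, 0.0354]
tool_rot: [-0.115, 2.172, -2.168]
ft_force: [-0.4, -0.0, -1.3]
finger_gap: 0.591
row [-0.0004  0.1056  0.0096] turn 0.003 | rows 0.5 yaw now -1.468 j6 0.98
```

```bash
python3 -m pendant '[0,0.03,0.004,0, 0,0.06,0.004,0, 0,0.08,0.004,0, 0,0.1,0.004,0, 0,0.107,0.004,0, 0,0.107,0.004,0]';python3 -m pendant '[0,0,0,0, 0,0,0,0, 0,0,0,0, 0,0,0,0]' 63; python3 -m pendant '[0,-0.05,0,0, 0,-0.15,0,0, 0,-0.35,0,0, 0,-0.6,0,0, 0,-0.6,0,0, 0,-0.6,0,0]'
python3 - <<'E'
from bay import *
p,M=pose();print(p)
c=shot("wrist","wr10");clocks(c,.034,.048,40)
E
```

```text
clock: 38.5
tool_pos: [0.5181, -0.2016, 0.0104]
tool_rot: [-0.109, 2.17, -2.17]
ft_force: [-0.1, -0.1, -1.4]
finger_gap: 0.589
clock: 38.9
tool_pos: [0.5183, -0.2016, 0.0107]
tool_rot: [-0.109, 2.169, -2.17]
ft_force: [0.3, 0.0, 0.2]
finger_gap: 0.663
clock: 39.5
tool_pos: [0.5189, -0.2019, 0.1632]
tool_rot: [-0.105, 2.165, -2.17]
ft_force: [0.3, -0.4, -0.8]
finger_gap: 0.66
[ 0.51888348 -0.20187716  0.16319861]
red (261, 188) 819 z 0.041 [ 508.9 -130. ] [59.  54.7] 5.3
cream (383, 191) 797 z 0.041 [ 524.5 -275. ] [59.3 55. ] 6.0
blue (317, 167) 465 z 0.041 [ 530.8 -201.9] [29.3 53.7] 4.6
blue (304, 216) 110 z 0.042 [ 490.7 -184.3] [24.5 12.4] 52.4
blue (341, 215) 104 z 0.042 [ 495.4 -225. ] [11.2 24.8] 50.3
blue (31, 250) 525 z 0.041 [417.5 134.3] [58.4 26.8] 29.2
```

View pics/wr10.png

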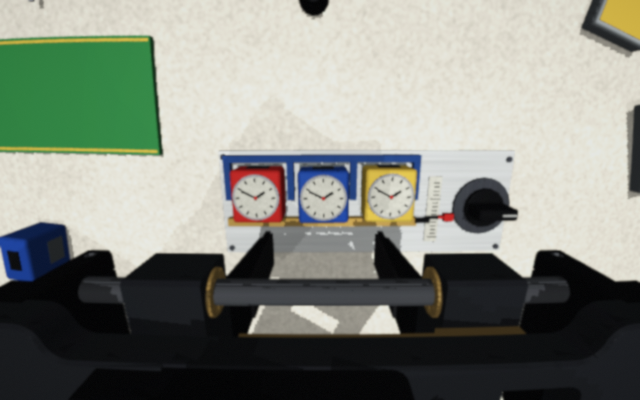

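Run:
```python
from bay import *
c=shot("wrist")
cv2.imwrite("pics/f.png",cv2.resize(c["pixels"][170:240,400:500],None,fx=7,fy=7,interpolation=cv2.INTER_CUBIC))
s=env.read_state();print(s["clock"],s["qd"].round(3))
```

```text
39.6 [-0.001  0.027  0.012  0.001 -0.003 -0.   ]
```

View pics/f.png

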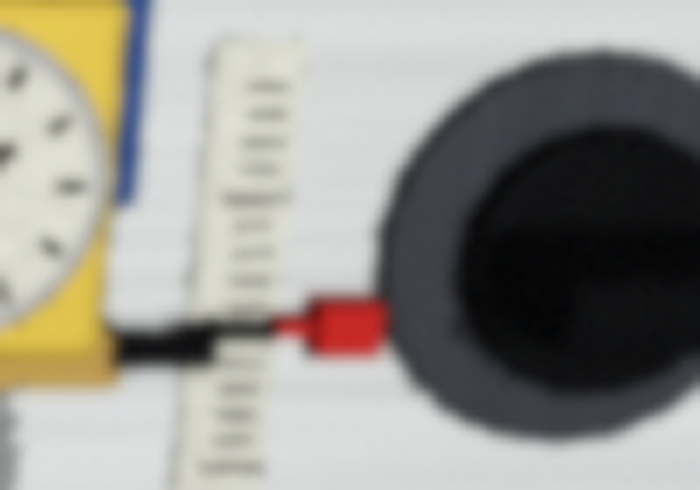

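```bash
python3 -m pendant '[0,0,0,0, 0,0,0,0, 0,0,0,0, 0,0,0,0]'; python3 -c "
from plant import env
print(env.job_done())"
```

```text
clock: 40.0
tool_pos: [0.5181, -0.2015, 0.1599]
tool_rot: [-0.11, 2.171, -2.169]
ft_force: [-0.1, -0.1, 0.6]
finger_gap: 0.663
the job is handed in; nothing more can be done
None
```

I turned the knob about 4.4 rad to bring the fence pointer level with the red mark. I then tipped the red, blue and yellow clocks over the mat's edge and put one in each bay: red in bay 0, blue in bay 1, yellow in bay 2. The job was handed in at about 40 s; no verdict is reported.

**Last checks:**
- **Fence:** in the final close-up the pointer tip and mark tip are about 2 zoomed pixels apart, which I estimate at under 0.5 mm.
- **Clocks:** all three lie dial up, with tops at 41–42 mm against the 42 mm expected. They sit between fence and wall, and the gripper was clear above them.
- **Blue clock:** I took the blue clock at the mat's edge, because it was the farthest from the base. I confirmed that from measured distances and an ordinary wrist view, not from an enlarged crop.
- **Bystanders:** I did not measure the screwdriver, the jar or the loupe at the end. The arm never worked near them.

**What failed or disagreed:**
- The fingertips sit about 37 mm higher than `env.tip_reach` implies. My first knob grasp closed above the bar for that reason, and I corrected every later height by what I saw.
- The scene camera read about 6 mm long in x, and my first wrist view put the rack about 3–4 mm too near in x. I relied on the later wrist views for placing.

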